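# Draw the tapped plugs and fit the adjuster wheel

### The arm

A 6-joint arm with a two-finger parallel gripper is mounted at the origin on the work surface. World frame = base frame: x ahead of the robot, y to its left, z up, the work surface at z = 0. Lengths are in m, angles in rad, forces in N, time in s.
With the tool pointing down it reaches from about 0.35 to 0.8 m from the base axis. Payload 7.3 kg.
Tool frame: the origin (TCP) lies on the centre line of the jaws, within the pads' length; the fingertips stand 22 mm ahead of it and the grasp point (between the pads) lies 3 mm ahead of it (env.nose_length is the y of the fingertips in the tool frame, in m); y points along the fingers, z is the direction in which the jaws open and shut, and the axes are right-handed (so a half turn about y gives the same grasp; the last joint's range is limited). The gripper opens to 85 mm and grips with 20 to 120 N. Pads are 22 mm wide; open, the fingers measure 114 mm over their backs; the gripper's body (76 mm by 85 mm) begins 54 mm behind the grasp point. The pads swing forward as they close: fully open they stand 13 mm farther back than shut.
Start: joints at [1.101, 0.342, 1.524, -0, 1.275, -0.146], TCP at [0.167, 0.498, 0.253] pointing down, gripper open.
Joint ranges: [-2.53, 2.53], [-0.77, 2.02], [0.04, 2.7], [-1, 4.14], [0.28, 2.66], [-3.11, 3.11]. Speed limits (rad/s): [2.57, 2.57, 3.14, 3.14, 3.14, 3.14].

### API

Orientations are given as a 3x3 rotation matrix whose columns are the frame's x, y, z axes.
In Python, from workcell import env, optics gives the robot as it stands.
- The arm moves only by the tool jog_arm, never from a script. Its argument "rows" is a list that holds one entry, the list of rows, each a list of 7 numbers: the shift along the tool's x, y, z in units of 400 mm (1.0 is 400 mm), then the turn, a rotation vector about the tool's x, y, z in units of 120 degrees (1.0 is 120 degrees), then the closure in counts, from 0 (fully open) to 255 (shut). In form: [[[x, y, z, ax, ay, az, gripper], ...]]. A call has 1 to 5 rows; each row is the pose to reach, as a shift and turn from the pose commanded when the call began, along the tool's axes at that moment; what a row does not reach only later rows make up. A row lasts 1/12 s, in which the tool goes at most 41.7 mm and 7.16 degrees, less where a joint would pass 70% of its speed; a pose out of reach is approached as far as the arm can. A call with a number of a shift or a turn outside -1 to 1 is refused whole. A call with a gripper value outside its range is refused whole. The fingers move at their own pace and stop on an object; the grip force is fixed at half the most. Time passes only in rows, so rows that repeat a pose let the fingers close. It gives the time, the measured TCP pose, the force and the opening at its end, in the units of the state.
- env.get_state(): the state, without advancing time (a new reading comes with each control period).
- optics.camera(name): name is "scene" or "top" or "wrist"; returns the picture (384x512x3 uint8, blue, green, red); there is no depth.
- optics.camera_params(name): a dict with "fx", "fy", "cx", "cy" (pixels), "dist" ([k1, k2, p1, p2, k3] as OpenCV has them; the pictures are not rectified), "pose" (4x4, takes a point from camera to world coordinates). Camera axes: x right, y down, z forward; pixel columns grow to the right and rows downward; lengths in m; the calibration is good to about 2 mm. A picture is of the moment at which its call begins: read the wrist's pose just before it. camera_params takes no time and is no camera call; for the wrist camera it gives the pose at the moment of the call.
- env.close_job(): hands the job in, once; it reports no verdict.
The state is a dict: "time_s": time; "joint_pos": joint angles; "qd": joint speeds; "tau": joint torques, N m; "tool_pos": TCP position; "tool_rot": TCP orientation; "ft_force": force on the tool from outside, world axes, zero at the start; "moment": the same for the moment, N m; "gripper_width": opening from 0.0 (shut) to 1.0 (fully open).
Only numpy, scipy, OpenCV 4.12 (cv2) and the standard library are available. Lean on these libraries where they do the work, as an engineer would, in place of code of your own. Each camera call takes 0.05 s, during which the arm holds its last target.

### The job

Free the printing machine's bed for adjustment: screw the puller rod into each tapped plug in the bed, draw the plug straight up out of its well without tipping it over, stand it upright in the aluminium tray and unscrew the rod again. When all the plugs are in the tray, stand the puller back in its holder and fit the square-bored hand wheel fully home on the adjuster shaft. Leave the bottle, the ink pot and the tape where they are.

Things in the scene. Friction and masses are not known exactly. Their poses are not given: they have to be found in the camera images.
- bed: Fixed grey machine bed, 100 (its x) x 400 (its y) x 60 mm high; origin at the centre of its underside. In its top, on its centre line, are three square wells, 67 x 67 mm and 50 mm deep, at bed y = -140, -50 and +40 mm; the adjuster shaft stands at bed y = +140 mm. Two or all three wells hold a plug; an empty well stays empty.
- shaft_top (a point): Centre of the top of the upright adjuster shaft, 98 mm above the bench. Shaft 18 mm square (sides along this frame's x and y; 14 mm square over the top 4 mm), standing 30 mm above a round shoulder 34 mm across whose top is 68 mm above the bench. It turns stiffly about its axis (0.15 N m) and starts at any angle.
- tray: Fixed open aluminium tray on the bench, 110 (its x) x 280 (its y) x 25 mm high, walls and floor 5 mm thick; origin at the centre of its underside. Room for three plugs in a row along its y.
- rest: Fixed black square holder for the puller, 60 x 60 x 36 mm high, with a 44 mm square opening on top (walls 8 mm); origin at the centre of its underside. The puller stands upright in it, at any yaw, its collar lying on the rim.
- puller_grip (a point): Upright loose steel puller rod, 300 g, 115 mm long: centre of the square grip at its top, 26 x 26 mm (flats facing the rod's x and y), 45 mm tall. z up along the rod. Below this point: grip underside 22.5 mm, collar top 57 mm, collar underside 63 mm (collar 52 mm across), lug centre 84 mm, foot 92 mm; shank 16 mm thick. In its holder this point is 99 mm above the bench.
- puller_lugs (a point): Centre of the puller's two lugs: a cross bar 38 mm long, 7 mm thick, along the rod's x axis, 21 mm below the collar's underside and 8 mm above the foot. Two bright marks on top of the collar show its direction.
- plug0_mouth (a point): Loose steel tapped plug, 64 x 64 x 50 mm tall, 360 to 540 g: centre of its top face, z up. In a well its top is flush with the bed, 60 mm above the bench, with 1.5 mm play all round. In the top: a 23 mm square opening crossed by a slot 14 mm wide, 48 mm long, along the plug's x, that lets the puller's lugs in. May be absent.
- plug1_mouth (a point): Second plug, same shape, centre of its top. May be absent. Thread of all plugs: right handed, two starts, 3 to 4 mm play up and down. Lug centres go down the slot to 15 mm below the top (16 is bottom); a clockwise quarter turn from above (stop at 100 degrees) takes them to 18 at half way and 19 at the end, collar 0 to 3.5 mm above the top; there the thread is level and lifts the plug.
- plug2_mouth (a point): Third plug, same shape, centre of its top. May be absent. To unscrew the rod from any plug: turn it a quarter turn counter-clockwise while it rises about 4 mm, until the lugs lie along the slot, then lift straight out. From the slot position counter-clockwise is blocked after about 10 degrees.
- wheel_hub (a point): Loose black hand wheel, 240 to 390 g, lying flat, hub up: centre of the hub, 22.5 mm above its underside. Hub 44 x 44 mm square, 45 mm tall; square through bore 21 mm (sides parallel to the hub's sides and this frame's x and y); rim 106 mm across, 12 mm high, at the hub's foot. Home on the shaft, its underside lies on the shoulder and this point is 7.5 mm below the shaft's top.
- bottle: Bystander: white squeeze bottle with a red nozzle, 68 mm across, 190 mm tall; origin under its centre.
- inkpot: Bystander: black ink pot, 56 mm across, 55 mm tall; origin under its centre.
- tape: Bystander: brown roll of tape lying flat, 100 mm across, 24 mm tall; origin under its centre.
Not all that is in view belongs to the job. What is shaped like the part that bears wheel_hub but pink is not meant.

How it is judged:
On the way, in this order (a step that is already met when the one before it is completed fails the run):
1. a plug is drawn clear of its well, upright, hanging on the screwed-in puller (((z of plug0_mouth in the frame of bed above 0.08 m and horizontal distance between plug0_mouth and puller_lugs below 0.008 m and z of puller_lugs in the frame of plug0_mouth below -0.012 m and angle between the x axis of puller_lugs and the x axis of plug0_mouth, either way round above 1 rad and angle between plug0_mouth's own z axis and vertical below 0.2 rad) or (z of plug1_mouth in the frame of bed above 0.08 m and horizontal distance between plug1_mouth and puller_lugs below 0.008 m and z of puller_lugs in the frame of plug1_mouth below -0.012 m and angle between the x axis of puller_lugs and the x axis of plug1_mouth, either way round above 1 rad and angle between plug1_mouth's own z axis and vertical below 0.2 rad) or (z of plug2_mouth in the frame of bed above 0.08 m and horizontal distance between plug2_mouth and puller_lugs below 0.008 m and z of puller_lugs in the frame of plug2_mouth below -0.012 m and angle between the x axis of puller_lugs and the x axis of plug2_mouth, either way round above 1 rad and angle between plug2_mouth's own z axis and vertical below 0.2 rad))), for 0.2 s.
2. every plug stands upright in the tray (x of plug0_mouth in the frame of tray between -0.03 and 0.03 m and y of plug0_mouth in the frame of tray between -0.115 and 0.115 m and z of each of plug0_mouth, plug1_mouth, plug2_mouth in the frame of tray below 0.062 m and angle between each of plug0_mouth, plug1_mouth, plug2_mouth's own z axis and vertical below 0.08 rad and x of plug1_mouth in the frame of tray between -0.03 and 0.03 m and y of plug1_mouth in the frame of tray between -0.115 and 0.115 m and x of plug2_mouth in the frame of tray between -0.03 and 0.03 m and y of plug2_mouth in the frame of tray between -0.115 and 0.115 m), for 0.2 s.
3. the hand wheel is home on the adjuster shaft (horizontal distance between wheel_hub and shaft_top below 0.004 m and z of wheel_hub in the frame of shaft_top below -0.0045 m and angle between wheel_hub's own z axis and vertical below 0.06 rad), for 0.2 s.
At the end, for the whole second after the job is handed in: Every plug stands upright on the tray floor (centre within 30 mm across, 115 mm along; tilt under 0.08 rad); the puller stands in its holder (within 12 mm, collar on the rim); the wheel is on the shaft within 4 mm, level, its underside within 3 mm of the shoulder; all at rest (all of step 2 and all of step 3 and horizontal distance between puller_grip and rest below 0.012 m and z of puller_grip in the frame of rest below 0.106 m and angle between puller_grip's own z axis and vertical below 0.12 rad and linear speed of each of puller, wheel, plug0, plug1, plug2 below 0.02 m/s); the robot touches nothing.
It fails at once if a plug is tipped over (angle between any of plug0_mouth, plug1_mouth, plug2_mouth's own z axis and vertical above 0.6 rad).
It fails at once if the bottle is disturbed (distance of bottle from where it was at the start of the episode above 0.04 m or angle between bottle's own z axis and vertical above 0.5 rad).
It fails at once if the ink pot is disturbed (distance of inkpot from where it was at the start of the episode above 0.04 m or angle between inkpot's own z axis and vertical above 0.5 rad).
It fails at once if the roll of tape is disturbed (distance of tape from where it was at the start of the episode above 0.04 m or angle between tape's own z axis and vertical above 0.5 rad).
Of plug0, plug1, plug2 only 2 to 3 are there at a start; the rules pass over those that are not, and their reading is None.
At some moment in a run one of wheel may be knocked a few centimetres aside while the robot is not near it.
It also fails if it takes over 210 s, if anything falls off the work surface, if the arm or the gripper's body presses on something with over 40 N, if the wrist force passes 120 N, or if a joint passes its speed limit or range.

## Working session

There is one attempt and no reset: what is moved stays moved. The work goes in short steps, Python scripts to look and compute and a tool call to move; the robot and the scene stay as the last step left them, time stands still between calls to the robot, and variables do not carry over. Pictures are saved under pics/ and viewed, and the job is handed in when it is done.

Besides the shell and the picture viewer there is one more tool, called after ">>>" in YAML: its name, and indented under it one key for each argument. jog_arm: Moves the arm, as the interface text tells. Shifts and turns lie within -1 to 1; 1 stands for 400 mm of shift or 120 degrees of turn. Its arguments: {"type":"object","properties":{"rows":{"type":"array"}},"required":["rows"]}

```bash
ls; mkdir -p pics
python3 - <<'E'
from workcell import env, optics
import cv2,numpy as np
s=env.get_state()
for k,v in s.items(): print(k,np.round(v,4).tolist())
for n in ["scene","top","wrist"]:
    p=optics.camera_params(n); print(n,{k:np.round(v,4).tolist() for k,v in p.items()})
    cv2.imwrite(f"pics/{n}0.png",optics.camera(n))
E
```

```text
pics
time_s 0.0
joint_pos [1.101, 0.3427, 1.525, -0.0, 1.2754, -0.146]
qd [-0.0008, 0.0007, -0.0001, 0.0002, -0.0002, -0.0005]
tau [-0.0011, -43.368, -24.6009, -0.0003, 0.008, 0.0]
tool_pos [0.1669, 0.4974, 0.2526]
tool_rot [[0.948, -0.0007, 0.3182], [-0.3182, -0.0013, 0.948], [-0.0002, -1.0, -0.0015]]
ft_force [0.2035, 0.252, -0.0182]
moment [-0.0044, 0.0112, 0.0309]
gripper_width 1.0017
scene {'fx': 362.0413, 'fy': 362.0413, 'cx': 258.9999, 'cy': 193.4229, 'dist': [-0.0258, 0.0, 0.0, 0.0, 0.0], 'pose': [[0.2978, 0.5286, -0.7949, 1.324], [0.9545, -0.1798, 0.238, -0.1936], [-0.0171, -0.8296, -0.5581, 0.6757], [0.0, 0.0, 0.0, 1.0]]}
top {'fx': 490.7376, 'fy': 490.7376, 'cx': 256.8116, 'cy': 200.3572, 'dist': [-0.13, 0.0, 0.0, 0.0, 0.0], 'pose': [[0.0021, -0.9925, 0.1219, 0.2778], [-0.9999, -0.0037, -0.0132, 0.0553], [0.0136, -0.1219, -0.9924, 1.7223], [0.0, 0.0, 0.0, 1.0]]}
wrist {'fx': 275.1665, 'fy': 275.1665, 'cx': 255.6312, 'cy': 189.4422, 'dist': [-0.0463, 0.0, 0.0, 0.0, 0.0], 'pose': [[0.3181, 0.9142, 0.2511, 0.1032], [0.9481, -0.3063, -0.0857, 0.5186], [-0.0014, 0.2653, -0.9642, 0.3737], [0.0, 0.0, 0.0, 1.0]]}
```

Run:
```python
import cv2
for n in ["scene","top"]:
    i=cv2.imread(f"pics/{n}0.png"); cv2.imwrite(f"pics/{n}0b.png",cv2.resize(i,(800,600),interpolation=cv2.INTER_CUBIC))
```

```text
(no output)
```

View pics/scene0b.png

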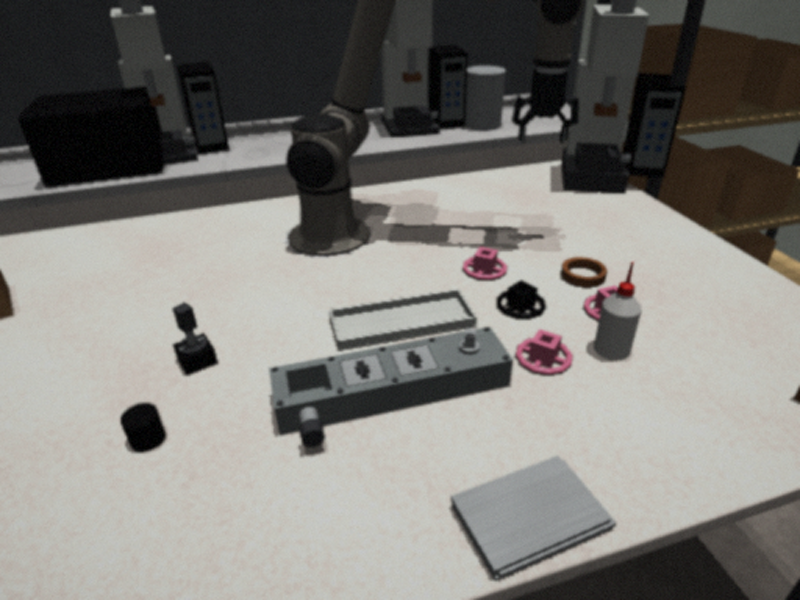

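View pics/top0b.png

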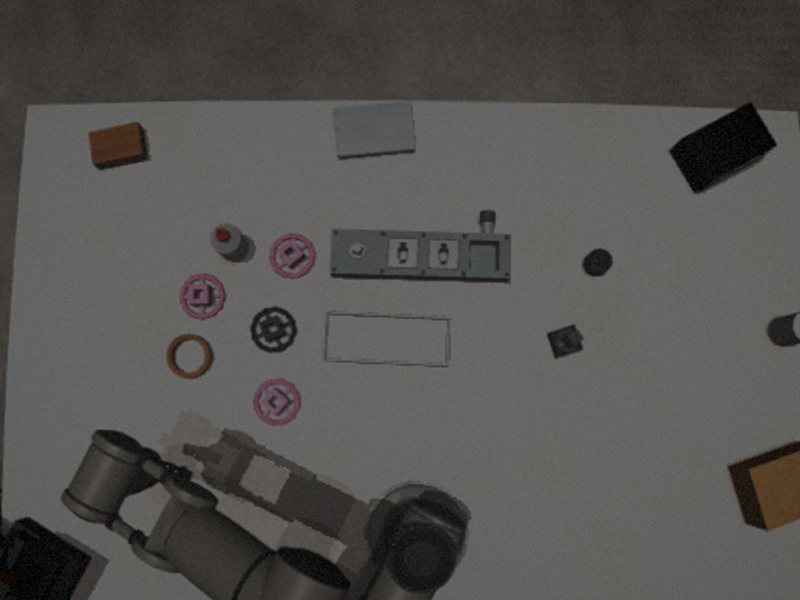

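View pics/wrist0.png

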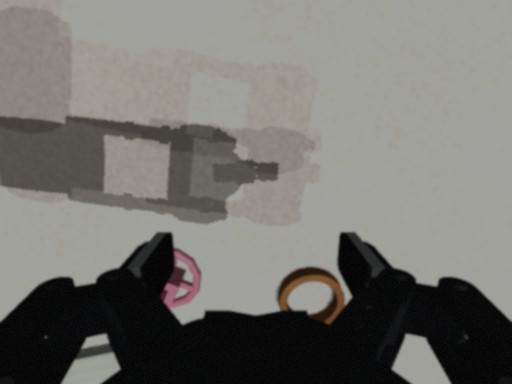

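```bash
cat > h.py <<'E'
from workcell import env, optics
import cv2,numpy as np
from scipy.spatial.transform import Rotation as R
def pix2w(p,uv,z):
    K=np.array([[p["fx"],0,p["cx"]],[0,p["fy"],p["cy"]],[0,0,1.]])
    n=cv2.undistortPoints(np.array(uv,float).reshape(-1,1,2),K,np.array(p["dist"],float)).reshape(-1,2)
    T=np.array(p["pose"]); d=np.c_[n,np.ones(len(n))]@T[:3,:3].T; o=T[:3,3]
    z=np.broadcast_to(np.asarray(z,float),(len(n),))
    return o+d*((z-o[2])/d[:,2])[:,None]
def w2pix(p,P):
    K=np.array([[p["fx"],0,p["cx"]],[0,p["fy"],p["cy"]],[0,0,1.]])
    T=np.linalg.inv(np.array(p["pose"]))
    return cv2.projectPoints(np.array(P,float).reshape(-1,3),cv2.Rodrigues(T[:3,:3])[0],T[:3,3],K,np.array(p["dist"],float))[0].reshape(-1,2)
def plan(pos=None,yaw=None,n=None):
    """yaw = world direction angle (deg) of tool z (jaw axis), tool y down. prints shift, turn in tool units from the current pose"""
    s=env.get_state(); Rt=np.array(s["tool_rot"]); t=np.array(s["tool_pos"])
    pos=t if pos is None else np.array([c if c is not None else t[i] for i,c in enumerate(pos)])
    if yaw is None: yaw=np.degrees(np.arctan2(Rt[1,2],Rt[0,2]))
    else:
        pass
    a=np.radians(yaw); z=np.array([np.cos(a),np.sin(a),0]); y=np.array([0,0,-1.]); x=np.cross(y,z)
    G=np.c_[x,y,z]
    sh=Rt.T@(pos-t); rv=R.from_matrix(Rt.T@G).as_rotvec(degrees=True)
    print("shift",np.round(sh/0.4,4).tolist(),"turn",np.round(rv/120,4).tolist(),"dist",round(np.linalg.norm(sh),4),"ang",round(np.linalg.norm(rv),2),"rows>=",int(np.ceil(max(np.linalg.norm(sh)/.0417,np.linalg.norm(rv)/7.16))))
def st():
    s=env.get_state(); Rt=np.array(s["tool_rot"])
    print("t",round(s["time_s"],2),"pos",np.round(s["tool_pos"],4).tolist(),"yaw",round(np.degrees(np.arctan2(Rt[1,2],Rt[0,2])),2),"tilt",round(np.degrees(np.arccos(-Rt[2,1])),2),"F",np.round(s["ft_force"],1).tolist(),"M",np.round(s["moment"],2).tolist(),"w",round(s["gripper_width"],3),"q",np.round(s["joint_pos"],2).tolist())
def snap(cam,name,crop=None,scale=1):
    p=optics.camera_params(cam); i=optics.camera(cam)
    np.save(f"pics/{name}.npy",p,allow_pickle=True)
    cv2.imwrite(f"pics/{name}_raw.png",i)
    crp(name,crop,scale,name)
    return p,i
def crp(name,crop,scale,out):
    i=cv2.imread(f"pics/{name}_raw.png")
    if crop: x0,y0,x1,y1=crop; i=i[y0:y1,x0:x1]
    j=cv2.resize(i,None,fx=scale,fy=scale,interpolation=cv2.INTER_CUBIC)
    j=np.clip(255*(j/255.)**0.7*1.1,0,255).astype(np.uint8)
    cv2.imwrite(f"pics/{out}.png",j)
def ld(name): return np.load(f"pics/{name}.npy",allow_pickle=True).item()
E
python3 - <<'E'
from h import *
p=optics.camera_params("top")
k=1.5625
L={"bedTL":(331,229,.06),"bedTR":(510,235,.06),"bedBR":(509,279,.06),"bedBL":(331,274,.06),"shaft":(357,251,.098),"plA":(403,252,.06),"plB":(444,253,.06),"well":(485,256,.06),
"trayTL":(328,312,.025),"trayTR":(451,318,.025),"trayBR":(448,365,.025),"trayBL":(324,360,.025),"rest":(566,340,.036),"wheel":(274,329,.012),"bottle":(228,240,.1),"ink":(598,262,.055),"tape":(190,355,.02),"pink1":(292,256,.012),"pink2":(203,296,.012),"pink3":(277,402,.012)}
for n,(u,v,z) in L.items(): print(n,np.round(pix2w(p,[(u/k,v/k)],z)[0],3))
E
```

```text
bedTL [0.669 0.189 0.06 ]
bedTR [ 0.658 -0.208  0.06 ]
bedBR [ 0.559 -0.204  0.06 ]
bedBL [0.568 0.188 0.06 ]
shaft [0.612 0.129 0.098]
plA [0.618 0.03  0.06 ]
plB [ 0.616 -0.061  0.06 ]
well [ 0.61  -0.152  0.06 ]
trayTL [0.488 0.196 0.025]
trayTR [ 0.476 -0.078  0.025]
trayBR [ 0.371 -0.071  0.025]
trayBL [0.381 0.204 0.025]
rest [ 0.426 -0.334  0.036]
wheel [0.451 0.318 0.012]
bottle [0.635 0.41  0.1  ]
ink [ 0.599 -0.407  0.055]
tape [0.391 0.505 0.02 ]
pink1 [0.618 0.281 0.012]
pink2 [0.525 0.482 0.012]
pink3 [0.288 0.308 0.012]
```

```bash
cat >> h.py <<'E'
def toolG(yaw):
    a=np.radians(yaw); z=np.array([np.cos(a),np.sin(a),0]); y=np.array([0,0,-1.]); return np.c_[np.cross(y,z),y,z]
def pred(pos,yaw,P):
    s=env.get_state(); T=np.eye(4); T[:3,:3]=s["tool_rot"]; T[:3,3]=s["tool_pos"]
    p=optics.camera_params("wrist"); C=np.linalg.inv(T)@np.array(p["pose"])
    G=np.eye(4); G[:3,:3]=toolG(yaw); G[:3,3]=pos; p=dict(p); p["pose"]=G@C
    return np.round(w2pix(p,P)).astype(int).tolist()
E
python3 - <<'E'
from h import *
s=env.get_state();T=np.eye(4); T[:3,:3]=s["tool_rot"]; T[:3,3]=s["tool_pos"]
print(np.round(np.linalg.inv(T)@np.array(optics.camera_params("wrist")["pose"]),4).tolist())
for z in (.25,.3,.35):
  print(z,pred([.43,.3,z],0,[(.43+a,.3+b,c) for c in (.05,.0) for a in(0,.1) for b in (-.05,0,.05,.1,.15)]))
E
```

```text
[[-0.0001, 0.9641, 0.2654, -0.0671], [0.0001, -0.2654, 0.9641, -0.121], [1.0, 0.0001, -0.0, -0.0004], [0.0, 0.0, 0.0, 1.0]]
0.25 [[256, 212], [256, 172], [256, 129], [256, 83], [256, 34], [336, 212], [340, 172], [343, 130], [346, 84], [350, 35], [256, 200], [256, 165], [256, 127], [256, 87], [256, 45], [326, 200], [329, 165], [331, 128], [334, 88], [337, 46]]
0.3 [[256, 200], [256, 165], [256, 127], [256, 87], [256, 45], [326, 200], [329, 165], [331, 128], [334, 88], [337, 46], [256, 190], [256, 159], [256, 126], [256, 91], [256, 54], [319, 190], [321, 159], [323, 126], [325, 91], [327, 54]]
0.35 [[256, 190], [256, 159], [256, 126], [256, 91], [256, 54], [319, 190], [321, 159], [323, 126], [325, 91], [327, 54], [256, 183], [256, 154], [256, 125], [256, 93], [256, 60], [312, 183], [314, 154], [316, 125], [317, 93], [319, 61]]
```

```bash
python3 -c "
from h import *
plan([.5,.06,.32],0)"
```

```text
shift [1.1374, -0.1673, -0.7721] turn [0.0005, 0.5954, 0.0003] dist 0.5539 ang 71.45 rows>= 14
```

>>> jog_arm:
  rows:
    - [[0.43,-0.063,-0.29,0,0.25,0,0],[0.43,-0.063,-0.29,0,0.25,0,0],[0.43,-0.063,-0.29,0,0.25,0,0],[0.43,-0.063,-0.29,0,0.25,0,0],[0.43,-0.063,-0.29,0,0.25,0,0]]

```text
time_s: 0.57
tool_pos: [0.2933, 0.3319, 0.2785]
tool_rot: [[0.658, -0.0, 0.753], [-0.753, -0.0, 0.658], [-0.0, -1.0, -0.0]]
ft_force: [1.4, 1.5, 0.1]
gripper_width: 0.998
```

```bash
python3 -c "
from h import *
st();plan([.5,.06,.32],0)"
```

```text
t 0.57 pos [0.2933, 0.3319, 0.2785] yaw 41.11 tilt 0.01 F [1.4, 1.5, 0.1] M [0.06, 0.02, 0.04] w 0.998 q [0.67, 0.17, 1.69, -0.0, 1.28, -0.04]
shift [0.8519, -0.1038, -0.0577] turn [0.0001, 0.3426, 0.0] dist 0.3441 ang 41.11 rows>= 9
```

>>> jog_arm:
  rows:
    - [[0.47,-0.057,-0.032,0,0.26,0,0],[0.47,-0.057,-0.032,0,0.26,0,0],[0.47,-0.057,-0.032,0,0.26,0,0],[0.47,-0.057,-0.032,0,0.26,0,0],[0.47,-0.057,-0.032,0,0.26,0,0]]

```text
time_s: 0.98
tool_pos: [0.4096, 0.181, 0.3017]
tool_rot: [[0.169, 0.001, 0.986], [-0.986, -0.001, 0.169], [0.001, -1.0, 0.001]]
ft_force: [0.0, -0.1, -0.2]
gripper_width: 0.998
```

```bash
python3 -c "
from h import *
st();plan([.54,.02,.32],0)"
```

```text
t 0.98 pos [0.4096, 0.181, 0.3017] yaw 9.74 tilt 0.08 F [0.0, -0.1, -0.2] M [0.02, 0.01, -0.0] w 0.998 q [0.25, 0.16, 1.63, -0.0, 1.35, 0.08]
shift [0.452, -0.0452, 0.2532] turn [-0.0006, 0.0812, 0.0004] dist 0.208 ang 9.74 rows>= 5
```

>>> jog_arm:
  rows:
    - [[0.452,-0.0452,0.2532,0,0.081,0,0],[0.452,-0.0452,0.2532,0,0.081,0,0],[0.452,-0.0452,0.2532,0,0.081,0,0],[0.452,-0.0452,0.2532,0,0.081,0,0],[0.452,-0.0452,0.2532,0,0.081,0,0]]

```text
time_s: 1.4
tool_pos: [0.5403, 0.0223, 0.3193]
tool_rot: [[0.009, -0.0, 1.0], [-1.0, 0.0, 0.009], [-0.0, -1.0, -0.0]]
ft_force: [2.2, 0.1, 0.8]
gripper_width: 1.0
```

>>> jog_arm:
  rows:
    - [[0,0,0,0,0,0,0]]

```text
time_s: 1.48
tool_pos: [0.543, 0.0186, 0.3186]
tool_rot: [[0.004, 0.001, 1.0], [-1.0, -0.002, 0.004], [0.002, -1.0, 0.001]]
ft_force: [-1.7, 0.4, -1.4]
gripper_width: 0.999
```

```bash
python3 -c "
from h import *
st();snap('wrist','w1',None,1.56)"
```

```text
t 1.48 pos [0.543, 0.0186, 0.3186] yaw 0.22 tilt 0.15 F [-1.7, 0.4, -1.4] M [-0.0, 0.02, -0.06] w 0.999 q [-0.11, 0.33, 1.35, -0.0, 1.45, -0.11]
```

View pics/w1.png

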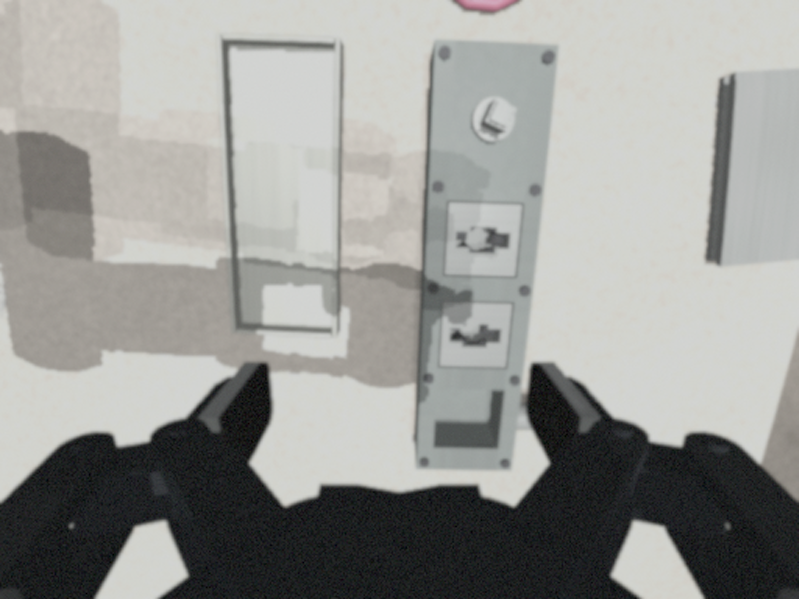

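```bash
python3 -c "
from h import *
crp('w1',(260,15,370,235),2.7,'w1a');crp('w1',(275,120,345,245),4.8,'w1b');crp('w1',(135,15,235,225),2.8,'w1c')"
```

```text
(no output)
```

View pics/w1a.png

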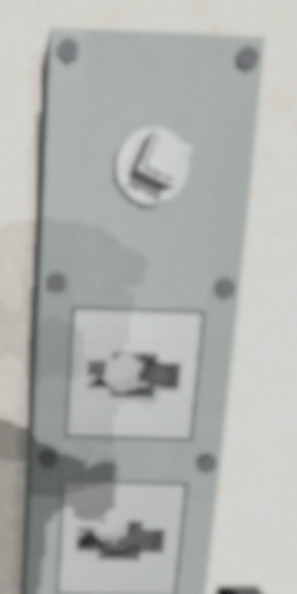

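View pics/w1b.png

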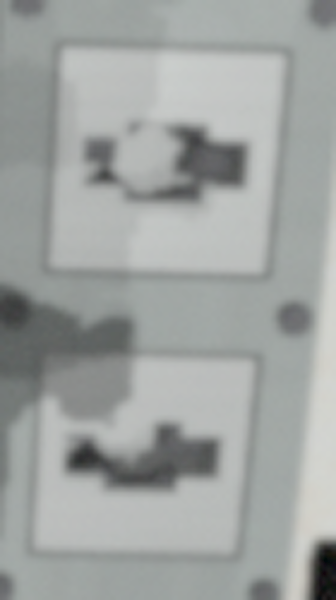

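View pics/w1c.png

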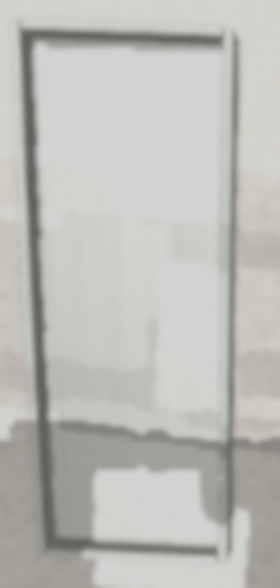

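```bash
python3 -c "
from h import *
p=ld('w1')
def f(l,sc,ox,oy,z): return pix2w(p,[(u/sc+ox,v/sc+oy) for u,v in l],z)
A=f([(57,45),(291,48),(270,275),(47,270)],4.8,275,120,.06);B=f([(43,353),(261,354),(241,556),(29,550)],4.8,275,120,.06)
for Q in (A,B):
  print(np.round(Q[:,:2],4).tolist(),Q.mean(0)[:2],[round(np.linalg.norm(Q[i]-Q[i-1]),4) for i in range(4)]); d=Q[0]-Q[3]; print('yaw',np.degrees(np.arctan2(-d[0],d[1])))
S=f([(84,163),(247,164),(66,456),(218,457)],4.8,275,120,.06);print(S, (S[0]+S[1])/2,(S[2]+S[3])/2)
bd=np.r_[f([(50,30),(263,38)],2.7,260,15,.06),f([(510,468),(416,467)],1.56,0,0,.06)];print(bd,bd.mean(0),[np.linalg.norm(bd[i]-bd[i-1]) for i in range(4)])
print('shoulder',f([(153,166)],2.7,260,15,.068))
t=f([(17,24),(237,24),(243,560),(45,553)],2.8,135,15,.025);print('tray',t,t.mean(0),[np.linalg.norm(t[i]-t[i-1]) for i in range(4)])
"
```

```text
[[0.5854, 0.0648], [0.6518, 0.0645], [0.6507, -0.0015], [0.5846, -0.0002]] [0.61814126 0.03188145] [np.float64(0.065), np.float64(0.0664), np.float64(0.0659), np.float64(0.0661)]
yaw -0.7140194713161309
[[0.5842, -0.0257], [0.6499, -0.0258], [0.6487, -0.092], [0.5819, -0.09]] [ 0.61618534 -0.05837961] [np.float64(0.0643), np.float64(0.0657), np.float64(0.0662), np.float64(0.0668)]
yaw -2.0619014301964778
[[ 0.59429447  0.03141446  0.06      ]
 [ 0.64154791  0.03140886  0.06      ]
 [ 0.59232815 -0.05857938  0.06      ]
 [ 0.63913478 -0.05882892  0.06      ]] [0.61792119 0.03141166 0.06      ] [ 0.61573146 -0.05870415  0.06      ]
[[ 0.57118997  0.19177985  0.06      ]
 [ 0.67062841  0.1899891   0.06      ]
 [ 0.66049403 -0.20652121  0.06      ]
 [ 0.56209614 -0.2048851   0.06      ]] [ 0.61610214 -0.00740934  0.06      ] [np.float64(0.3967691851789672), np.float64(0.09945456015437447), np.float64(0.396639803203648), np.float64(0.09841149798050258)]
shoulder [[0.62036415 0.13161136 0.068     ]]
tray [[ 0.38580876  0.20567382  0.025     ]
 [ 0.49369951  0.20451095  0.025     ]
 [ 0.48935974 -0.07223803  0.025     ]
 [ 0.37523987 -0.06858822  0.025     ]] [0.43602697 0.06733963 0.025     ] [np.float64(0.27446560015488414), np.float64(0.10789702007823329), np.float64(0.2767830048574808), np.float64(0.1141782113281053)]
```

>>> jog_arm:
  rows:
    - [[0.45,0,-0.14,0,0,0,0],[0.45,0,-0.14,0,0,0,0],[0.45,0,-0.14,0,0,0,0],[0.45,0,-0.14,0,0,0,0],[0.45,0,-0.14,0,0,0,0]]

```text
time_s: 1.95
tool_pos: [0.4834, -0.1586, 0.3191]
tool_rot: [[0.008, -0.001, 1.0], [-1.0, -0.001, 0.008], [0.001, -1.0, -0.001]]
ft_force: [0.8, 0.0, 0.1]
gripper_width: 1.004
```

>>> jog_arm:
  rows:
    - [[0.4,0.06,-0.14,0,0,0,0],[0.4,0.06,-0.14,0,0,0,0],[0.4,0.06,-0.14,0,0,0,0],[0.4,0.06,-0.14,0,0,0,0],[0.4,0.06,-0.14,0,0,0,0]]

```text
time_s: 2.37
tool_pos: [0.428, -0.3209, 0.2937]
tool_rot: [[0.005, -0.003, 1.0], [-1.0, -0.0, 0.005], [0.0, -1.0, -0.003]]
ft_force: [0.4, 1.0, -0.5]
gripper_width: 0.996
```

```bash
python3 -c "
from h import *
st();snap('wrist','w2',(160,100,360,250),4)"
```

```text
t 2.37 pos [0.428, -0.3209, 0.2937] yaw 0.28 tilt 0.15 F [0.4, 1.0, -0.5] M [0.01, 0.01, -0.01] w 0.996 q [-0.79, 0.33, 1.42, -0.0, 1.39, -0.79]
```

View pics/w2.png

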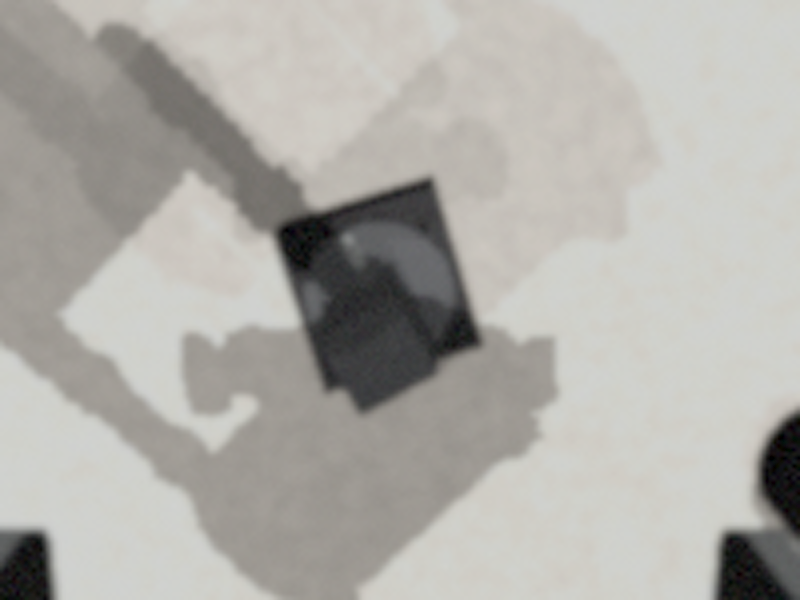

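```bash
python3 -c "
from h import *
i=cv2.imread('pics/w2_raw.png')[138:210,220:290]
j=cv2.resize(i,None,fx=8,fy=8,interpolation=cv2.INTER_CUBIC); j=np.clip(255*(j/255.*2)**0.6,0,255).astype(np.uint8);cv2.imwrite('pics/w2a.png',j)
p=ld('w2')
f=lambda l,z:pix2w(p,[(u/4+160,v/4+100) for u,v in l],z)
r=f([(278,228),(430,180),(480,345),(328,390)],.036);print(r,r.mean(0));print(f([(348,240)],.042))
"
```

```text
[[ 0.39107935 -0.31207123  0.036     ]
 [ 0.44340778 -0.29529077  0.036     ]
 [ 0.46213405 -0.35354319  0.036     ]
 [ 0.40791828 -0.3705888   0.036     ]] [ 0.42613487 -0.3328735   0.036     ]
[[ 0.41549626 -0.31516404  0.042     ]]
```

View pics/w2a.png

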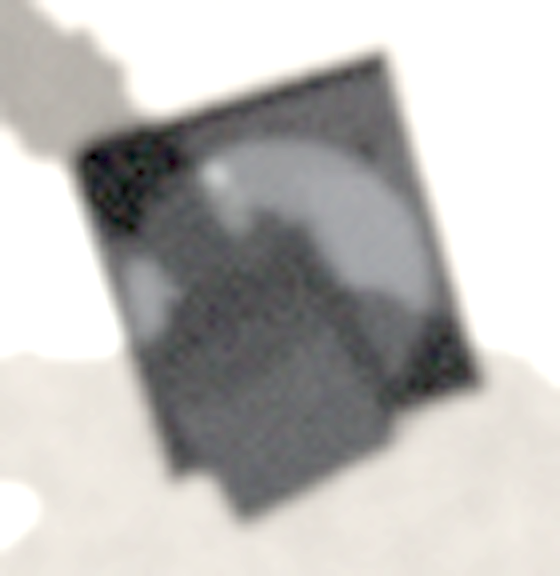

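```bash
python3 -c "
from h import *
p=ld('w2')
f=lambda l,z:pix2w(p,[(u/8+220,v/8+138) for u,v in l],z)
q=f([(245,520),(395,438)],.1215);print(q,np.linalg.norm(q[0]-q[1])); d=q[1]-q[0]; print(np.degrees(np.arctan2(d[1],d[0]))); n=np.array([-d[1],d[0],0])/np.linalg.norm(d); print(q.mean(0)+n*.013)
m=f([(215,172),(240,235)],.042);print(m)
c=f([(430,300),(280,138)],.042);print(c)
P=[(.426,-.333,.1215)];a=np.radians(29.5)
R2=np.array([[np.cos(a),-np.sin(a)],[np.sin(a),np.cos(a)]])
for z in(.1215,.0765):
  c=np.array([[-1,-1],[1,-1],[1,1],[-1,1]])*.013@R2.T+[.426,-.333]
  print(z,np.round((w2pix(p,np.c_[c,np.full(4,z)])-[220,138])*8).tolist())
"
```

```text
[[ 0.42204184 -0.35068473  0.1215    ]
 [ 0.44283085 -0.33861519  0.1215    ]] 0.024038649499591145
30.13829719113763
[ 0.42590919 -0.33340735  0.1215    ]
[[ 0.41532777 -0.3144766   0.042     ]
 [ 0.41958935 -0.32536931  0.042     ]]
[[ 0.4524937  -0.33661746  0.042     ]
 [ 0.42639144 -0.30859541  0.042     ]]
0.1215 [[238.0, 520.0], [401.0, 433.0], [310.0, 272.0], [145.0, 363.0]]
0.0765 [[245.0, 432.0], [388.0, 355.0], [308.0, 213.0], [163.0, 293.0]]
```

```bash
python3 -c "
from h import *
plan([.426,-.333,.18],-60)"
```

```text
shift [0.0349, 0.285, -0.0067] turn [0.0011, 0.5023, 0.0] dist 0.1149 ang 60.28 rows>= 9
```

>>> jog_arm:
  rows:
    - [[0.035,0.2,-0.006,0.001,0.29,0,0],[0.035,0.2,-0.006,0.001,0.29,0,0],[0.035,0.2,-0.006,0.001,0.29,0,0],[0.035,0.2,-0.006,0.001,0.29,0,0],[0.035,0.2,-0.006,0.001,0.29,0,0]]

```text
time_s: 2.83
tool_pos: [0.4288, -0.3286, 0.2146]
tool_rot: [[-0.567, 0.001, 0.824], [-0.824, 0.001, -0.567], [-0.002, -1.0, -0.0]]
ft_force: [-0.1, -0.3, 0.3]
gripper_width: 0.997
```

```bash
python3 -c "
from h import *
st();plan([.426,-.333,.18],-60)"
```

```text
t 2.83 pos [0.4288, -0.3286, 0.2146] yaw -34.54 tilt 0.1 F [-0.1, -0.3, 0.3] M [-0.03, -0.03, 0.03] w 0.997 q [-0.8, 0.4, 1.54, 0.0, 1.2, -0.19]
shift [0.0131, 0.0865, 0.0005] turn [0.0002, 0.2121, -0.0008] dist 0.035 ang 25.46 rows>= 4
```

>>> jog_arm:
  rows:
    - [[0.013,0.0865,0,0,0.212,0,0],[0.013,0.0865,0,0,0.212,0,0],[0.013,0.0865,0,0,0.212,0,0],[0.013,0.0865,0,0,0.212,0,0],[0.013,0.0865,0,0,0.212,0,0]]

```text
time_s: 3.25
tool_pos: [0.4262, -0.3332, 0.1808]
tool_rot: [[-0.864, 0.002, 0.504], [-0.504, 0.0, -0.864], [-0.002, -1.0, 0.001]]
ft_force: [-0.4, -0.1, 0.3]
gripper_width: 0.999
```

```bash
python3 -c "
from h import *
st();plan([.426,-.333,.106],-60);snap('wrist','w3',(100,80,400,305),2.66)"
```

```text
t 3.25 pos [0.4262, -0.3332, 0.1808] yaw -59.75 tilt 0.12 F [-0.4, -0.1, 0.3] M [0.01, 0.04, -0.03] w 0.999 q [-0.81, 0.44, 1.59, 0.0, 1.11, 0.24]
shift [0.0005, 0.1869, -0.0007] turn [-0.0004, 0.0021, -0.0009] dist 0.0748 ang 0.28 rows>= 2
```

View pics/w3.png

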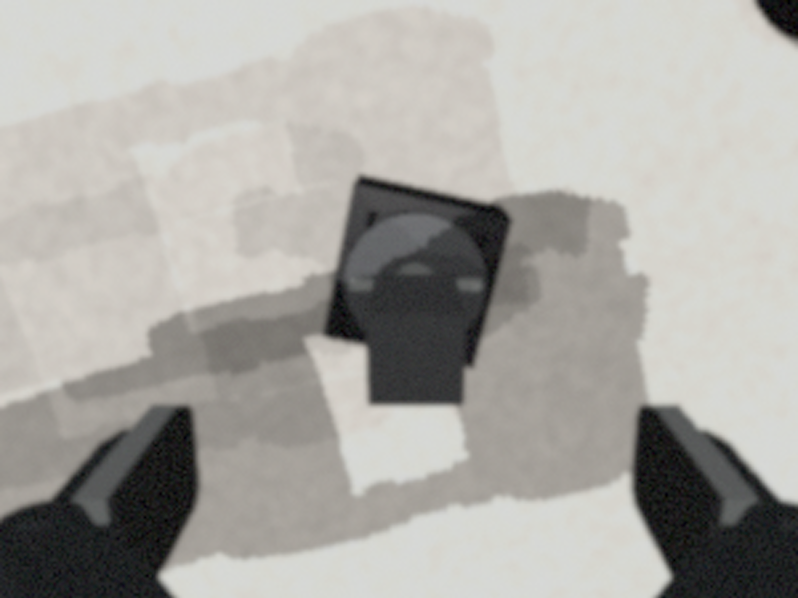

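>>> jog_arm:
  rows:
    - [[0,0.1,0,0,0.002,0,0],[0,0.187,0,0,0.002,0,0],[0,0.187,0,0,0.002,0,0],[0,0.187,0,0,0.002,0,0],[0,0.187,0,0,0.002,0,255]]

```text
time_s: 3.72
tool_pos: [0.4266, -0.3354, 0.1075]
tool_rot: [[-0.865, 0.003, 0.502], [-0.502, -0.002, -0.865], [-0.002, -1.0, 0.003]]
ft_force: [-0.3, -0.2, 1.2]
gripper_width: 0.884
```

>>> jog_arm:
  rows:
    - [[0,0,0,0,0,0,255],[0,0,0,0,0,0,255],[0,0,0,0,0,0,255],[0,0,0,0,0,0,255],[0,0,0,0,0,0,255]]

```text
time_s: 4.13
tool_pos: [0.4257, -0.3351, 0.107]
tool_rot: [[-0.866, 0.003, 0.501], [-0.501, -0.001, -0.866], [-0.002, -1.0, 0.002]]
ft_force: [-1.3, 1.8, 6.8]
gripper_width: 0.295
```

>>> jog_arm:
  rows:
    - [[0,0,0,0,0,0,255],[0,0,0,0,0,0,255],[0,0,0,0,0,0,255]]

```text
time_s: 4.38
tool_pos: [0.4257, -0.335, 0.107]
tool_rot: [[-0.866, 0.003, 0.501], [-0.501, -0.001, -0.866], [-0.002, -1.0, 0.002]]
ft_force: [-0.8, 2.1, 6.5]
gripper_width: 0.297
```

>>> jog_arm:
  rows:
    - [[0,-0.09,0,0,0,0,255],[0,-0.19,0,0,0,0,255],[0,-0.29,0,0,0,0,255],[0,-0.29,0,0,0,0,255],[0,-0.29,0,0,0,0,255]]

```text
time_s: 4.8
tool_pos: [0.426, -0.3357, 0.2241]
tool_rot: [[-0.866, 0.006, 0.501], [-0.501, -0.004, -0.866], [-0.003, -1.0, 0.006]]
ft_force: [-0.5, -0.1, -3.5]
gripper_width: 0.298
```

```bash
python3 -c "
from h import *
st();plan([.617,.0316,.22],-1.4);snap('scene','s1')"
```

```text
t 4.8 pos [0.426, -0.3357, 0.2241] yaw -59.95 tilt 0.4 F [-0.5, -0.1, -3.5] M [0.07, 0.02, -0.01] w 0.298 q [-0.81, 0.39, 1.53, 0.0, 1.21, 0.24]
shift [-0.8731, 0.009, -0.5559] turn [-0.0035, -0.4879, 0.0004] dist 0.4141 ang 58.55 rows>= 10
```

View pics/s1.png

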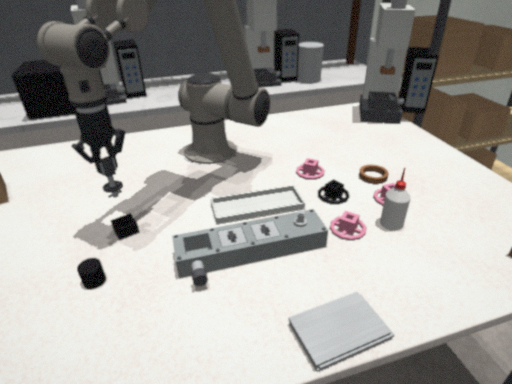

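>>> jog_arm:
  rows:
    - [[-0.436,0.009,-0.278,-0.003,-0.28,0,255],[-0.436,0.009,-0.278,-0.003,-0.28,0,255],[-0.436,0.009,-0.278,-0.003,-0.28,0,255],[-0.436,0.009,-0.278,-0.003,-0.28,0,255],[-0.436,0.009,-0.278,-0.003,-0.28,0,255]]

```text
time_s: 5.27
tool_pos: [0.5201, -0.1491, 0.2158]
tool_rot: [[-0.439, -0.007, 0.899], [-0.899, 0.006, -0.439], [-0.002, -1.0, -0.009]]
ft_force: [1.2, -0.5, -2.6]
gripper_width: 0.297
```

```bash
python3 -c "
from h import *
st();plan([.617,.0316,.22],-1.4)"
```

```text
t 5.27 pos [0.5201, -0.1491, 0.2158] yaw -26.02 tilt 0.53 F [1.2, -0.5, -2.6] M [-0.04, -0.04, 0.04] w 0.297 q [-0.42, 0.41, 1.53, 0.0, 1.21, 0.03]
shift [-0.5124, -0.0096, 0.0195] turn [0.004, -0.2052, -0.002] dist 0.2051 ang 24.62 rows>= 5
```

>>> jog_arm:
  rows:
    - [[-0.512,-0.01,0.0195,0.003,-0.205,-0.001,255],[-0.512,-0.01,0.0195,0.003,-0.205,-0.001,255],[-0.512,-0.01,0.0195,0.003,-0.205,-0.001,255],[-0.512,-0.01,0.0195,0.003,-0.205,-0.001,255],[-0.512,-0.01,0.0195,0.003,-0.205,-0.001,255]]

```text
time_s: 5.68
tool_pos: [0.6181, 0.0311, 0.2199]
tool_rot: [[-0.027, -0.002, 1.0], [-1.0, 0.001, -0.027], [-0.001, -1.0, -0.002]]
ft_force: [0.8, -0.4, -2.9]
gripper_width: 0.298
```

>>> jog_arm:
  rows:
    - [[0,0,0,0,0,0,255],[0,0,0,0,0,0,255]]

```text
time_s: 5.85
tool_pos: [0.6179, 0.0309, 0.2195]
tool_rot: [[-0.027, -0.002, 1.0], [-1.0, 0.001, -0.027], [-0.0, -1.0, -0.002]]
ft_force: [-0.6, -0.8, -3.9]
gripper_width: 0.299
```

```bash
python3 -c "
from h import *
st();plan([.617,.0316,.22],-1.4);snap('wrist','w4',(130,80,380,268),3.2)
print(w2pix(ld('w4'),[(.617,.0316,.13),(.618,.0316,.06)]))"
```

```text
t 5.85 pos [0.6179, 0.0309, 0.2195] yaw -1.54 tilt 0.14 F [-0.6, -0.8, -3.9] M [-0.06, -0.01, -0.01] w 0.299 q [-0.07, 0.54, 1.3, 0.0, 1.3, -0.05]
shift [-0.0018, -0.0012, -0.0022] turn [0.0011, -0.0012, -0.0002] dist 0.0012 ang 0.2 rows>= 1
[[254.84366465 199.2402238 ]
 [256.1303955  179.20431351]]
```

View pics/w4.png

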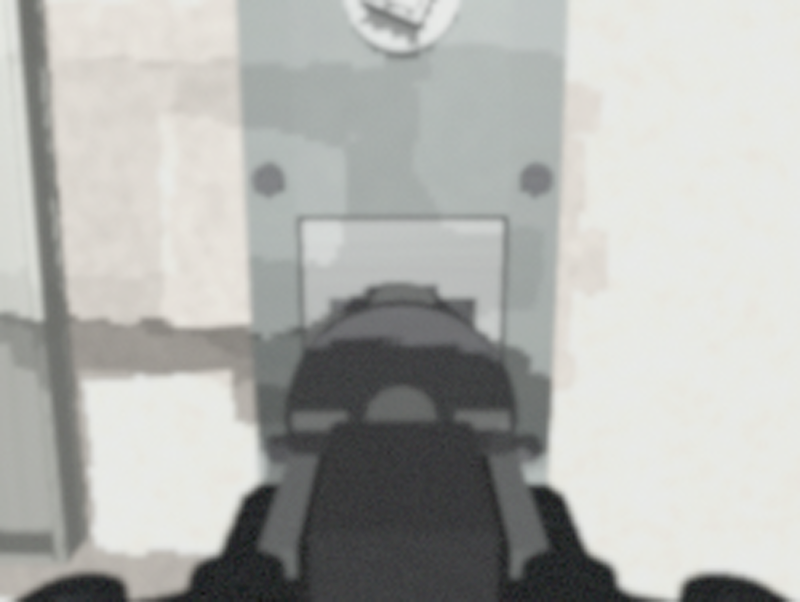

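```bash
python3 -c "
from h import *
p=ld('w4')
f=lambda q:np.round((w2pix(p,q)-[130,80])*3.2,1).tolist()
for zc in (.1535,.1545,.1555):
  print(zc,f([(.618,.031,zc),(.618+.026,.031,zc),(.618,.031+.026,zc),(.618-.02,.031,zc),(.618,.033,zc)]))
"
```

```text
0.1535 [[403.5, 415.3], [519.1, 412.4], [400.3, 302.1], [314.7, 417.4], [403.3, 406.8]]
0.1545 [[403.5, 416.8], [519.7, 413.9], [400.3, 303.1], [314.3, 418.9], [403.3, 408.3]]
0.1555 [[403.5, 418.3], [520.2, 415.4], [400.3, 304.1], [313.9, 420.4], [403.3, 409.8]]
```

>>> jog_arm:
  rows:
    - [[-0.001,0.07,0,0.001,0,0,255],[-0.001,0.135,0,0.001,0,0,255],[-0.001,0.145,0,0.001,0,0,255],[-0.001,0.155,0,0.001,0,0,255],[-0.001,0.165,0,0.001,0,0,255]]

```text
time_s: 6.32
tool_pos: [0.6189, 0.028, 0.1572]
tool_rot: [[-0.032, 0.005, 0.999], [-0.999, 0.0, -0.032], [-0.0, -1.0, 0.005]]
ft_force: [-0.7, 0.3, -2.4]
gripper_width: 0.297
```

```bash
python3 -c "
from h import *
st()"
```

```text
t 6.32 pos [0.6189, 0.028, 0.1572] yaw -1.84 tilt 0.31 F [-0.7, 0.3, -2.4] M [0.09, 0.02, -0.01] w 0.297 q [-0.08, 0.59, 1.39, 0.0, 1.16, -0.05]
```

>>> jog_arm:
  rows:
    - [[0,0,0,0,0,0,255],[0,0,0,0,0,0,255]]

```text
time_s: 6.48
tool_pos: [0.6193, 0.0285, 0.1579]
tool_rot: [[-0.031, 0.007, 0.999], [-1.0, -0.0, -0.031], [-0.0, -1.0, 0.007]]
ft_force: [1.3, -0.3, -3.1]
gripper_width: 0.296
```

```bash
python3 -c "
from h import *
s=env.get_state();st();print(np.round(s['joint_pos'],4))
snap('wrist','w5',(130,80,380,268),3.2)"
```

```text
t 6.48 pos [0.6193, 0.0285, 0.1579] yaw -1.78 tilt 0.4 F [1.3, -0.3, -3.1] M [-0.01, 0.02, 0.03] w 0.296 q [-0.08, 0.59, 1.38, 0.0, 1.16, -0.05]
[-7.7700e-02  5.9360e-01  1.3847e+00  5.0000e-04  1.1564e+00 -4.6800e-02]
```

View pics/w5.png

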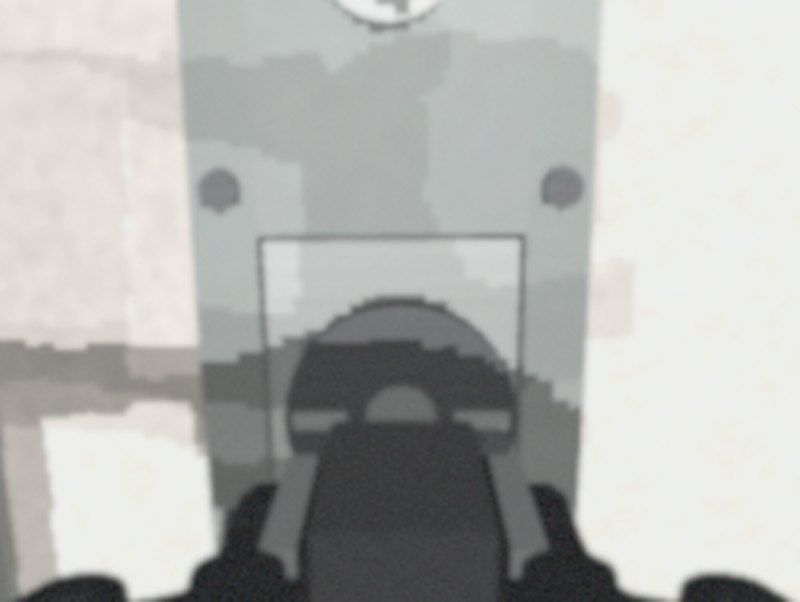

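```bash
python3 -c "
from h import *
p=ld('w5')
f=lambda l,z:pix2w(p,[(u/3.2+130,v/3.2+80) for u,v in l],z)
q=f([(258,237),(526,237)],.06);print(q,q.mean(0)-[0,.0325,0])
q=f([(299,216),(508,216)],.06)
p=ld('w4');q=f([(299,216),(508,216)],.06);print(q,q.mean(0)-[0,.0325,0])
"
```

```text
[[0.5852053  0.06547256 0.06      ]
 [0.65202071 0.06332304 0.06      ]] [0.61861301 0.0318978  0.06      ]
[[0.58564397 0.06557006 0.06      ]
 [0.65200929 0.06380977 0.06      ]] [0.61882663 0.03218992 0.06      ]
```

>>> jog_arm:
  rows:
    - [[-0.008,0,-0.001,0,0,0,255],[-0.008,0,-0.001,0,0,0,255]]

```text
time_s: 6.7
tool_pos: [0.6187, 0.0327, 0.1576]
tool_rot: [[-0.03, 0.006, 1.0], [-1.0, 0.0, -0.03], [-0.001, -1.0, 0.006]]
ft_force: [0.5, -1.1, -2.6]
gripper_width: 0.298
```

```bash
python3 -c "
from h import *
st()"
```

```text
t 6.7 pos [0.6187, 0.0327, 0.1576] yaw -1.74 tilt 0.37 F [0.5, -1.1, -2.6] M [-0.0, 0.01, -0.04] w 0.298 q [-0.07, 0.59, 1.39, 0.0, 1.16, -0.04]
```

>>> jog_arm:
  rows:
    - [[0.001,0.01,0,0,0,0,255],[0.001,0.02,0,0,0,0,255],[0.001,0.03,0,0,0,0,255],[0.001,0.03,0,0,0,0,255]]

```text
time_s: 7.03
tool_pos: [0.6179, 0.0318, 0.1434]
tool_rot: [[-0.031, 0.003, 1.0], [-1.0, 0.0, -0.031], [-0.0, -1.0, 0.003]]
ft_force: [-0.0, 0.8, -3.2]
gripper_width: 0.291
```

```bash
python3 -c "
from h import *
st()"
```

```text
t 7.03 pos [0.6179, 0.0318, 0.1434] yaw -1.75 tilt 0.17 F [-0.0, 0.8, -3.2] M [0.03, 0.03, -0.02] w 0.291 q [-0.07, 0.61, 1.4, 0.0, 1.13, -0.04]
```

>>> jog_arm:
  rows:
    - [[0,0.008,0,0,0,0,255],[0,0.014,0,0,0,0,255],[0,0.014,0,0,0,0,255]]

```text
time_s: 7.28
tool_pos: [0.6183, 0.0318, 0.1385]
tool_rot: [[-0.031, 0.004, 1.0], [-1.0, 0.0, -0.031], [-0.0, -1.0, 0.004]]
ft_force: [-0.9, -0.7, -3.4]
gripper_width: 0.296
```

```bash
python3 -c "
from h import *
st()"
```

```text
t 7.28 pos [0.6183, 0.0318, 0.1385] yaw -1.76 tilt 0.23 F [-0.9, -0.7, -3.4] M [0.03, 0.01, 0.06] w 0.296 q [-0.07, 0.61, 1.41, 0.0, 1.12, -0.04]
```

>>> jog_arm:
  rows:
    - [[0,0.004,0,0,0,0,255],[0,0.005,0,0,0,0,255]]

```text
time_s: 7.45
tool_pos: [0.6186, 0.0318, 0.137]
tool_rot: [[-0.031, 0.005, 1.0], [-1.0, 0.0, -0.031], [-0.0, -1.0, 0.005]]
ft_force: [0.6, 0.7, -2.8]
gripper_width: 0.297
```

```bash
python3 -c "
from h import *
st()"
```

```text
t 7.45 pos [0.6186, 0.0318, 0.137] yaw -1.75 tilt 0.29 F [0.6, 0.7, -2.8] M [-0.04, 0.03, -0.03] w 0.297 q [-0.07, 0.62, 1.41, 0.0, 1.11, -0.04]
```

>>> jog_arm:
  rows:
    - [[0,0.001,0,0,0.05,0,255],[0,0.002,0,0,0.1,0,255],[0,0.004,0,0,0.15,0,255],[0,0.005,0,0,0.2,0,255],[0,0.006,0,0,0.25,0,255]]

```text
time_s: 7.87
tool_pos: [0.6187, 0.0318, 0.1349]
tool_rot: [[-0.531, 0.005, 0.848], [-0.848, 0.0, -0.531], [-0.003, -1.0, 0.005]]
ft_force: [-0.1, -0.1, -3.2]
gripper_width: 0.298
```

```bash
python3 -c "
from h import *
st()"
```

```text
t 7.87 pos [0.6187, 0.0318, 0.1349] yaw -32.05 tilt 0.31 F [-0.1, -0.1, -3.2] M [0.04, 0.1, 0.02] w 0.298 q [-0.07, 0.62, 1.41, 0.0, 1.11, 0.49]
```

Smooth. Continue 30° + 36°.

>>> jog_arm:
  rows:
    - [[0,0.001,0,0,0.05,0,255],[0,0.002,0,0,0.1,0,255],[0,0.002,0,0,0.15,0,255],[0,0.003,0,0,0.2,0,255],[0,0.003,0,0,0.25,0,255]]

```text
time_s: 8.28
tool_pos: [0.6186, 0.0318, 0.1336]
tool_rot: [[-0.883, 0.005, 0.469], [-0.469, 0.0, -0.883], [-0.005, -1.0, 0.002]]
ft_force: [0.3, -0.4, -2.3]
gripper_width: 0.296
```

>>> jog_arm:
  rows:
    - [[0,0.001,0,0,0.05,0,255],[0,0.002,0,0,0.1,0,255],[0,0.002,0,0,0.15,0,255],[0,0.002,0,0,0.2,0,255],[0,0.002,0,0,0.25,0,255]]

```text
time_s: 8.7
tool_pos: [0.6186, 0.0318, 0.1329]
tool_rot: [[-0.999, 0.005, -0.036], [0.036, 0.0, -0.999], [-0.005, -1.0, -0.0]]
ft_force: [-1.5, -0.3, -2.8]
gripper_width: 0.297
```

```bash
python3 -c "
from h import *
st()"
```

```text
t 8.7 pos [0.6186, 0.0318, 0.1329] yaw -92.05 tilt 0.29 F [-1.5, -0.3, -2.8] M [0.14, 0.39, 0.01] w 0.297 q [-0.07, 0.62, 1.41, 0.0, 1.1, 1.53]
```

>>> jog_arm:
  rows:
    - [[0,-0.01,0,0,0.015,0,255],[0,-0.025,0,0,0.015,0,255],[0,-0.04,0,0,0.015,0,255],[0,-0.055,0,0,0.015,0,255],[0,-0.07,0,0,0.015,0,255]]

```text
time_s: 9.12
tool_pos: [0.6184, 0.0318, 0.1613]
tool_rot: [[-0.998, 0.005, -0.061], [0.061, 0.0, -0.998], [-0.005, -1.0, -0.0]]
ft_force: [-0.2, -0.4, -7.3]
gripper_width: 0.296
```

```bash
python3 -c "
from h import *
st();snap('scene','s2',(160,160,360,300),4)"
```

```text
t 9.12 pos [0.6184, 0.0318, 0.1613] yaw -93.5 tilt 0.29 F [-0.2, -0.4, -7.3] M [-0.02, 0.07, -0.01] w 0.296 q [-0.07, 0.59, 1.38, 0.0, 1.17, 1.56]
```

View pics/s2.png

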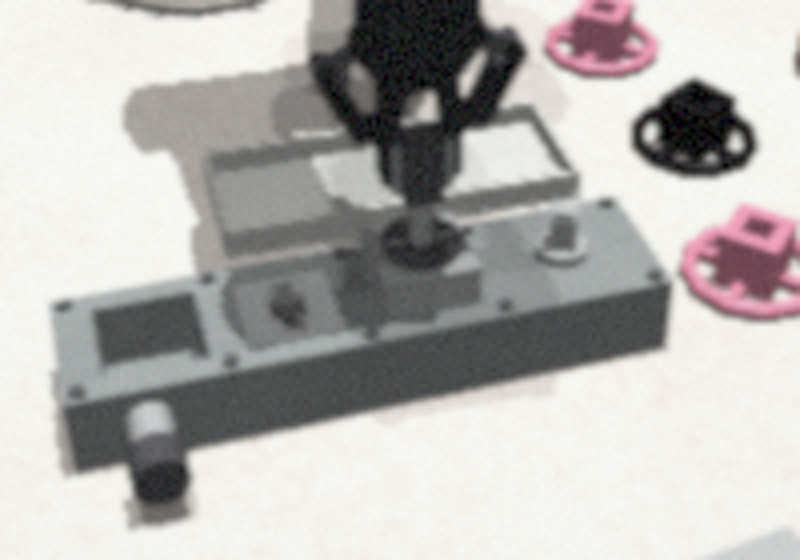

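>>> jog_arm:
  rows:
    - [[0,-0.04,0,0,0,0,255],[0,-0.08,0,0,0,0,255],[0,-0.12,0,0,0,0,255],[0,-0.15,0,0,0,0,255],[0,-0.15,0,0,0,0,255]]

```text
time_s: 9.58
tool_pos: [0.6195, 0.0317, 0.2241]
tool_rot: [[-0.998, 0.011, -0.062], [0.062, -0.0, -0.998], [-0.011, -1.0, -0.0]]
ft_force: [0.7, -0.2, -6.5]
gripper_width: 0.299
```

```bash
python3 -c "
from h import *
st();plan([.436,.122,.2],-93.5)"
```

```text
t 9.58 pos [0.6195, 0.0317, 0.2241] yaw -93.53 tilt 0.64 F [0.7, -0.2, -6.5] M [0.02, -0.01, -0.07] w 0.299 q [-0.07, 0.53, 1.3, 0.0, 1.3, 1.56]
shift [0.4724, 0.0551, -0.197] turn [0.0002, -0.0002, -0.0053] dist 0.2059 ang 0.64 rows>= 5
```

>>> jog_arm:
  rows:
    - [[0.05,0,-0.02,0,0,0,255],[0.11,0,-0.045,0,0,0,255],[0.18,0.01,-0.075,0,0,0,255],[0.25,0.02,-0.104,0,0,0,255],[0.32,0.03,-0.133,0,0,0,255]]

```text
time_s: 10.0
tool_pos: [0.492, 0.0932, 0.2073]
tool_rot: [[-0.998, 0.004, -0.062], [0.062, 0.0, -0.998], [-0.004, -1.0, -0.0]]
ft_force: [0.8, 0.4, -7.0]
gripper_width: 0.296
```

>>> jog_arm:
  rows:
    - [[0.06,0.01,-0.026,0,0,-0.003,255],[0.11,0.02,-0.048,0,0,-0.005,255],[0.14,0.025,-0.06,0,0,-0.005,255],[0.152,0.025,-0.064,0,0,-0.005,255],[0.152,0.025,-0.064,0,0,-0.005,255]]

```text
time_s: 10.42
tool_pos: [0.4338, 0.1225, 0.1977]
tool_rot: [[-0.998, -0.006, -0.061], [0.061, 0.001, -0.998], [0.006, -1.0, -0.0]]
ft_force: [-0.5, 0.5, -6.5]
gripper_width: 0.294
```

```bash
python3 -c "
from h import *
st();plan([.436,.122,.106],-93.5);snap('wrist','w6',None,1.56);print(w2pix(ld('w6'),[(.436,.122,.03)]))"
```

```text
t 10.42 pos [0.4338, 0.1225, 0.1977] yaw -93.48 tilt 0.34 F [-0.5, 0.5, -6.5] M [-0.03, 0.01, -0.06] w 0.294 q [0.1, 0.27, 1.8, 0.0, 1.08, 1.73]
shift [-0.0069, 0.2293, 0.0009] turn [0.0002, 0.0002, 0.0028] dist 0.0918 ang 0.34 rows>= 3
[[255.6470096  175.46722229]]
```

View pics/w6.png

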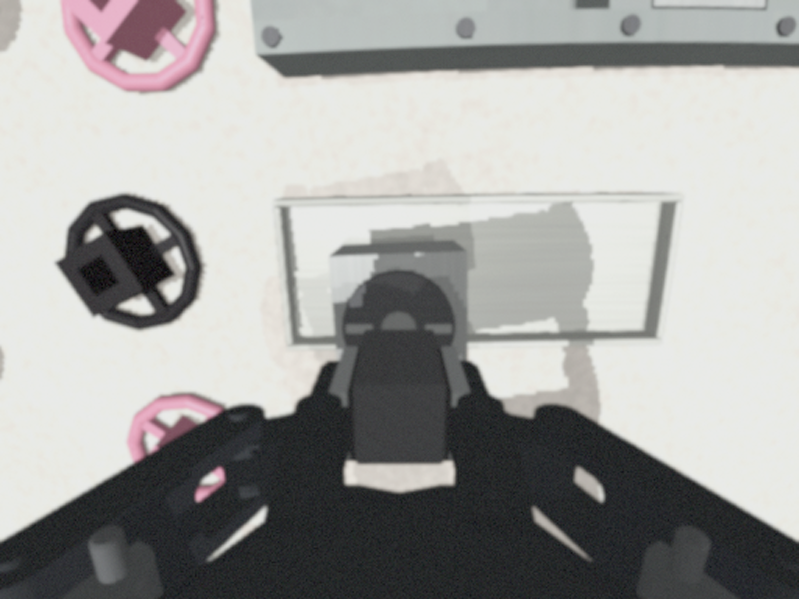

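>>> jog_arm:
  rows:
    - [[-0.003,0.05,0,0,0,0.002,255],[-0.006,0.1,0,0,0,0.002,255],[-0.006,0.13,0,0,0,0.002,255],[-0.006,0.145,0,0,0,0.002,255],[-0.006,0.15,0,0,0,0.002,255]]

```text
time_s: 10.88
tool_pos: [0.4373, 0.1215, 0.137]
tool_rot: [[-0.998, -0.002, -0.063], [0.063, 0.0, -0.998], [0.002, -1.0, -0.0]]
ft_force: [-0.9, 0.1, -7.5]
gripper_width: 0.296
```

```bash
python3 -c "
from h import *
st()"
```

```text
t 10.88 pos [0.4373, 0.1215, 0.137] yaw -93.6 tilt 0.13 F [-0.9, 0.1, -7.5] M [0.03, -0.03, -0.02] w 0.296 q [0.1, 0.36, 1.87, 0.0, 0.91, 1.73]
```

>>> jog_arm:
  rows:
    - [[0,0.004,0,0,0,0,255],[0,0.009,0,0,0,0,255],[0,0.014,0,0,0,0,255],[0,0.014,0,0,0,0,255]]

```text
time_s: 11.22
tool_pos: [0.4371, 0.122, 0.1324]
tool_rot: [[-0.998, -0.0, -0.062], [0.062, 0.001, -0.998], [0.0, -1.0, -0.001]]
ft_force: [-0.2, 0.7, -7.1]
gripper_width: 0.299
```

```bash
python3 -c "
from h import *
st()"
```

```text
t 11.22 pos [0.4371, 0.122, 0.1324] yaw -93.55 tilt 0.04 F [-0.2, 0.7, -7.1] M [-0.04, -0.01, 0.04] w 0.299 q [0.1, 0.36, 1.88, 0.0, 0.9, 1.73]
```

>>> jog_arm:
  rows:
    - [[0,0.003,0,0,0,0,255],[0,0.006,0,0,0,0,255],[0,0.006,0,0,0,0,255]]

```text
time_s: 11.47
tool_pos: [0.4368, 0.122, 0.1299]
tool_rot: [[-0.998, -0.001, -0.062], [0.062, 0.001, -0.998], [0.001, -1.0, -0.0]]
ft_force: [-0.1, 0.2, -5.9]
gripper_width: 0.299
```

```bash
python3 -c "
from h import *
st()"
```

```text
t 11.47 pos [0.4368, 0.122, 0.1299] yaw -93.55 tilt 0.06 F [-0.1, 0.2, -5.9] M [-0.04, 0.01, -0.05] w 0.299 q [0.1, 0.37, 1.88, 0.0, 0.89, 1.73]
```

>>> jog_arm:
  rows:
    - [[0,0.003,0,0,0,0,255],[0,0.004,0,0,0,0,255],[0,0.004,0,0,0,0,255]]

```text
time_s: 11.72
tool_pos: [0.4369, 0.1221, 0.1285]
tool_rot: [[-0.998, -0.001, -0.062], [0.062, 0.001, -0.998], [0.001, -1.0, -0.001]]
ft_force: [-0.5, 0.7, -2.8]
gripper_width: 0.297
```

```bash
python3 -c "
from h import *
st()"
```

```text
t 11.72 pos [0.4369, 0.1221, 0.1285] yaw -93.55 tilt 0.05 F [-0.5, 0.7, -2.8] M [0.04, 0.05, 0.0] w 0.297 q [0.1, 0.37, 1.89, 0.0, 0.89, 1.74]
```

>>> jog_arm:
  rows:
    - [[0,0.001,0,0,-0.05,0,255],[0,0.001,0,0,-0.1,0,255],[0,0.0005,0,0,-0.15,0,255],[0,0,0,0,-0.2,0,255],[0,-0.001,0,0,-0.25,0,255]]

```text
time_s: 12.13
tool_pos: [0.4371, 0.1221, 0.1289]
tool_rot: [[-0.893, -0.0, 0.45], [-0.45, 0.001, -0.893], [-0.0, -1.0, -0.001]]
ft_force: [0.5, 0.2, -6.1]
gripper_width: 0.297
```

```bash
python3 -c "
from h import *
st()"
```

```text
t 12.13 pos [0.4371, 0.1221, 0.1289] yaw -63.26 tilt 0.04 F [0.5, 0.2, -6.1] M [-0.01, -0.04, -0.03] w 0.297 q [0.1, 0.37, 1.88, 0.0, 0.89, 1.21]
```

>>> jog_arm:
  rows:
    - [[0,0.003,0,0,0,0,255],[0,0.003,0,0,-0.05,0,255],[0,0.002,0,0,-0.1,0,255],[0,0.001,0,0,-0.15,0,255],[0,0,0,0,-0.2,0,255]]

```text
time_s: 12.55
tool_pos: [0.437, 0.122, 0.1288]
tool_rot: [[-0.636, -0.001, 0.772], [-0.772, 0.001, -0.636], [-0.0, -1.0, -0.001]]
ft_force: [0.7, 0.3, -2.8]
gripper_width: 0.299
```

```bash
python3 -c "
from h import *
st()"
```

```text
t 12.55 pos [0.437, 0.122, 0.1288] yaw -39.46 tilt 0.04 F [0.7, 0.3, -2.8] M [0.01, 0.02, -0.02] w 0.299 q [0.1, 0.37, 1.88, 0.0, 0.89, 0.79]
```

>>> jog_arm:
  rows:
    - [[0,-0.001,0,0,-0.05,0,255],[0,-0.002,0,0,-0.1,0,255],[0,-0.003,0,0,-0.15,0,255],[0,-0.004,0,0,-0.2,0,255]]

```text
time_s: 12.88
tool_pos: [0.437, 0.122, 0.1304]
tool_rot: [[-0.267, -0.0, 0.964], [-0.964, 0.001, -0.267], [-0.0, -1.0, -0.001]]
ft_force: [-0.2, 0.5, -2.7]
gripper_width: 0.297
```

```bash
python3 -c "
from h import *
st()"
```

```text
t 12.88 pos [0.437, 0.122, 0.1304] yaw -15.47 tilt 0.04 F [-0.2, 0.5, -2.7] M [0.02, -0.01, 0.0] w 0.297 q [0.1, 0.36, 1.88, 0.0, 0.89, 0.37]
```

>>> jog_arm:
  rows:
    - [[0,-0.002,0,0,-0.05,0,255],[0,-0.003,0,0,-0.1,0,255],[0,-0.004,0,0,-0.115,0,255],[0,-0.004,0,0,-0.115,0,255]]

```text
time_s: 13.22
tool_pos: [0.437, 0.122, 0.1321]
tool_rot: [[-0.033, -0.0, 0.999], [-0.999, 0.001, -0.033], [-0.001, -1.0, -0.0]]
ft_force: [-0.6, -0.4, -2.7]
gripper_width: 0.298
```

```bash
python3 -c "
from h import *
st();snap('wrist','w7',(130,60,380,248),3.2)"
```

```text
t 13.22 pos [0.437, 0.122, 0.1321] yaw -1.87 tilt 0.04 F [-0.6, -0.4, -2.7] M [0.01, -0.01, -0.04] w 0.298 q [0.1, 0.36, 1.88, 0.0, 0.9, 0.13]
```

View pics/w7.png

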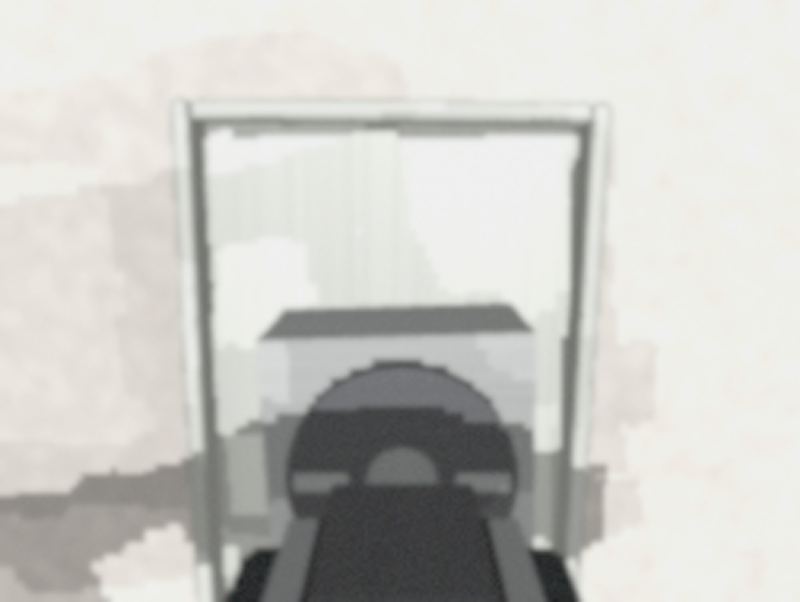

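>>> jog_arm:
  rows:
    - [[0,-0.01,0,0,-0.01,0,255],[0,-0.02,0,0,-0.01,0,255],[0,-0.03,0,0,-0.01,0,255],[0,-0.03,0,0,-0.01,0,255]]

```text
time_s: 13.6
tool_pos: [0.4374, 0.1221, 0.1449]
tool_rot: [[-0.01, 0.001, 1.0], [-1.0, 0.001, -0.01], [-0.001, -1.0, 0.001]]
ft_force: [-0.2, -0.0, -3.3]
gripper_width: 0.3
```

```bash
python3 -c "
from h import *
st();snap('wrist','w8',(130,60,380,248),3.2)"
```

```text
t 13.6 pos [0.4374, 0.1221, 0.1449] yaw -0.6 tilt 0.07 F [-0.2, -0.0, -3.3] M [0.02, -0.06, 0.01] w 0.3 q [0.1, 0.34, 1.87, 0.0, 0.93, 0.11]
```

View pics/w8.png

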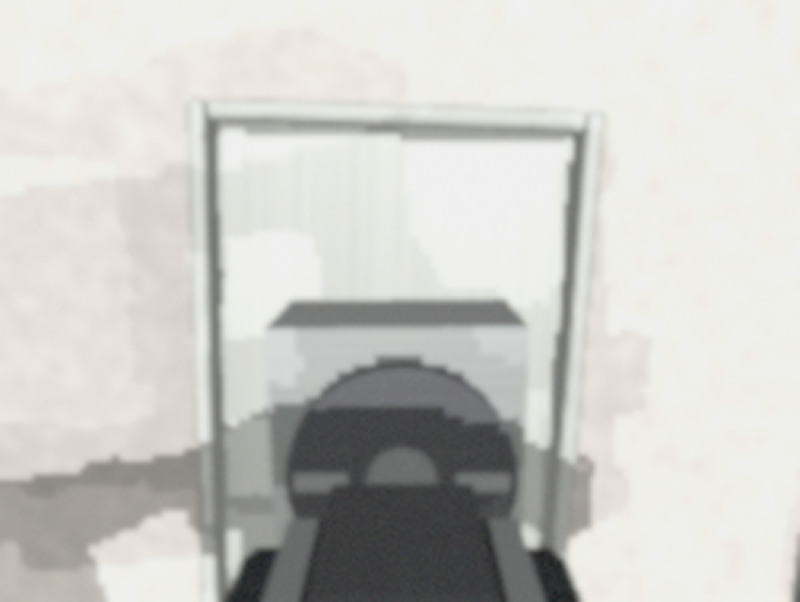

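>>> jog_arm:
  rows:
    - [[0,-0.03,0,0,0,0,255],[0,-0.09,0,0,0,0,255],[0,-0.18,0,0,0,0,255],[0,-0.18,0,0,0,0,255]]

```text
time_s: 13.98
tool_pos: [0.4398, 0.1224, 0.2213]
tool_rot: [[-0.01, 0.009, 1.0], [-1.0, 0.002, -0.01], [-0.002, -1.0, 0.009]]
ft_force: [1.7, 0.5, -1.6]
gripper_width: 0.297
```

```bash
python3 -c "
from h import *
st();plan([.6165,-.058,.205],-1.4)"
```

```text
t 13.98 pos [0.4398, 0.1224, 0.2213] yaw -0.57 tilt 0.53 F [1.7, 0.5, -1.6] M [0.04, -0.16, -0.02] w 0.297 q [0.1, 0.24, 1.76, 0.0, 1.13, 0.11]
shift [0.4466, 0.0441, 0.4459] turn [-0.0043, 0.0069, -0.0009] dist 0.253 ang 0.98 rows>= 7
```

>>> jog_arm:
  rows:
    - [[0.36,0.03,0.36,0,0.007,0,255],[0.36,0.03,0.36,0,0.007,0,255],[0.36,0.03,0.36,0,0.007,0,255],[0.36,0.03,0.36,0,0.007,0,255],[0.36,0.03,0.36,0,0.007,0,255]]

```text
time_s: 14.4
tool_pos: [0.5807, -0.0254, 0.2027]
tool_rot: [[-0.025, -0.001, 1.0], [-1.0, 0.0, -0.025], [-0.0, -1.0, -0.001]]
ft_force: [0.5, 0.7, -2.6]
gripper_width: 0.294
```

```bash
python3 -c "
from h import *
st();plan([.6165,-.058,.205],-1.4)"
```

```text
t 14.4 pos [0.5807, -0.0254, 0.2027] yaw -1.44 tilt 0.08 F [0.5, 0.7, -2.6] M [0.04, -0.11, 0.03] w 0.294 q [-0.18, 0.49, 1.44, 0.0, 1.22, -0.15]
shift [0.0793, -0.0059, 0.0916] turn [0.0007, -0.0003, -0.0002] dist 0.0485 ang 0.09 rows>= 2
```

>>> jog_arm:
  rows:
    - [[0.04,0,0.05,0,0,0,255],[0.079,0,0.0916,0,0,0,255],[0.079,0,0.0916,0,0,0,255],[0.079,0.06,0.0916,0,0,0,255],[0.079,0.1,0.0916,0,0,0,255]]

```text
time_s: 14.82
tool_pos: [0.615, -0.056, 0.1619]
tool_rot: [[-0.025, -0.002, 1.0], [-1.0, 0.001, -0.025], [-0.001, -1.0, -0.002]]
ft_force: [-1.0, -0.1, -3.8]
gripper_width: 0.294
```

>>> jog_arm:
  rows:
    - [[0,0,0,0,0,0,255],[0,0,0,0,0,0,255]]

```text
time_s: 14.98
tool_pos: [0.6144, -0.0554, 0.1625]
tool_rot: [[-0.024, -0.004, 1.0], [-1.0, 0.001, -0.024], [-0.001, -1.0, -0.004]]
ft_force: [0.6, -0.2, -2.9]
gripper_width: 0.298
```

```bash
python3 -c "
from h import *
st();snap('wrist','w9',(130,80,380,268),3.2)"
```

```text
t 14.98 pos [0.6144, -0.0554, 0.1625] yaw -1.39 tilt 0.24 F [0.6, -0.2, -2.9] M [0.01, -0.02, 0.02] w 0.298 q [-0.21, 0.59, 1.38, 0.0, 1.18, -0.19]
```

View pics/w9.png

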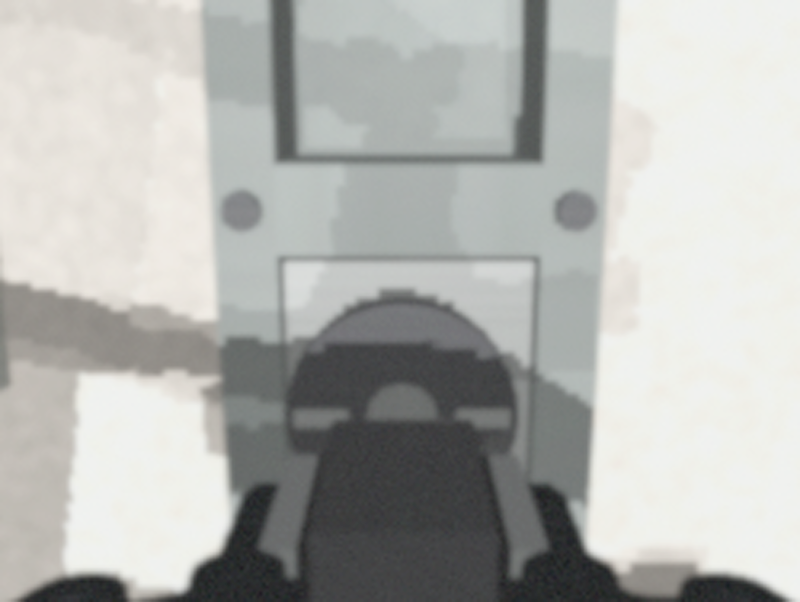

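```bash
python3 -c "
from h import *
p=ld('w9')
f=lambda l,z:pix2w(p,[(u/3.2+130,v/3.2+80) for u,v in l],z)
q=f([(280,257),(540,258)],.06);print(q,q.mean(0)-[0,.0325,0]);q=q.mean(0)-[0.0007,.0325,0];plan([q[0],q[1],.1575],-1.5)
"
```

```text
[[ 0.58344088 -0.02457622  0.06      ]
 [ 0.65002882 -0.02640234  0.06      ]] [ 0.61673485 -0.05798928  0.06      ]
shift [0.006, 0.0157, 0.0021] turn [0.0006, 0.0009, -0.0003] dist 0.0068 ang 0.14 rows>= 1
```

>>> jog_arm:
  rows:
    - [[0.006,0,0.004,0,0,0,255],[0.006,0.01,0.004,0,0,0,255],[0.006,0.02,0.004,0,0,0,255],[0.006,0.025,0.004,0,0,0,255],[0.006,0.025,0.004,0,0,0,255]]

```text
time_s: 15.45
tool_pos: [0.6165, -0.0582, 0.153]
tool_rot: [[-0.024, -0.002, 1.0], [-1.0, 0.001, -0.024], [-0.001, -1.0, -0.002]]
ft_force: [-0.1, -0.6, -4.1]
gripper_width: 0.296
```

```bash
python3 -c "
from h import *
st();plan([.616,-.058,.1365],-1.5)"
```

```text
t 15.45 pos [0.6165, -0.0582, 0.153] yaw -1.39 tilt 0.13 F [-0.1, -0.6, -4.1] M [0.01, -0.07, 0.06] w 0.296 q [-0.22, 0.6, 1.38, 0.0, 1.16, -0.19]
shift [-0.0004, 0.0412, -0.0011] turn [0.001, 0.0009, -0.0003] dist 0.0165 ang 0.17 rows>= 1
```

>>> jog_arm:
  rows:
    - [[0,0.01,0,0,0,0,255],[0,0.02,0,0,0,0,255],[0,0.03,0,0,0,0,255],[0,0.04,0,0,0,0,255],[0,0.041,0,0,0,0,255]]

```text
time_s: 15.87
tool_pos: [0.6163, -0.0581, 0.136]
tool_rot: [[-0.024, -0.003, 1.0], [-1.0, 0.001, -0.024], [-0.001, -1.0, -0.003]]
ft_force: [0.5, -0.3, -1.9]
gripper_width: 0.296
```

```bash
python3 -c "
from h import *
st()"
```

```text
t 15.87 pos [0.6163, -0.0581, 0.136] yaw -1.39 tilt 0.17 F [0.5, -0.3, -1.9] M [0.01, 0.02, -0.01] w 0.296 q [-0.22, 0.62, 1.4, 0.0, 1.12, -0.19]
```

>>> jog_arm:
  rows:
    - [[0,0,0,0,0.05,0,255],[0,0.001,0,0,0.1,0,255],[0,0.002,0,0,0.15,0,255],[0,0.003,0,0,0.2,0,255],[0,0.004,0,0,0.25,0,255]]

```text
time_s: 16.28
tool_pos: [0.6168, -0.0583, 0.1355]
tool_rot: [[-0.525, -0.001, 0.851], [-0.851, 0.0, -0.525], [0.0, -1.0, -0.001]]
ft_force: [-0.7, -0.3, -2.6]
gripper_width: 0.297
```

>>> jog_arm:
  rows:
    - [[0,0.001,0,0,0.05,0,255],[0,0.002,0,0,0.1,0,255],[0,0.002,0,0,0.15,0,255],[0,0.003,0,0,0.2,0,255],[0,0.003,0,0,0.25,0,255]]

```text
time_s: 16.7
tool_pos: [0.6164, -0.0583, 0.134]
tool_rot: [[-0.88, -0.002, 0.474], [-0.474, 0.0, -0.88], [0.002, -1.0, -0.001]]
ft_force: [-1.0, -1.2, -5.3]
gripper_width: 0.299
```

```bash
python3 -c "
from h import *
st()"
```

```text
t 16.7 pos [0.6164, -0.0583, 0.134] yaw -61.68 tilt 0.14 F [-1.0, -1.2, -5.3] M [-0.18, 0.32, 0.03] w 0.299 q [-0.22, 0.62, 1.41, -0.0, 1.12, 0.86]
```

Slight pull-up on the thread; go a touch lower for the final third.

>>> jog_arm:
  rows:
    - [[0,0.003,0,0,0.05,0,255],[0,0.004,0,0,0.1,0,255],[0,0.004,0,0,0.15,0,255],[0,0.004,0,0,0.2,0,255],[0,0.004,0,0,0.25,0,255]]

```text
time_s: 17.12
tool_pos: [0.6165, -0.0581, 0.1326]
tool_rot: [[-1.0, -0.002, -0.029], [0.029, 0.001, -1.0], [0.002, -1.0, -0.001]]
ft_force: [-1.7, 0.9, -3.4]
gripper_width: 0.296
```

```bash
python3 -c "
from h import *
st()"
```

```text
t 17.12 pos [0.6165, -0.0581, 0.1326] yaw -91.69 tilt 0.12 F [-1.7, 0.9, -3.4] M [0.28, 0.49, 0.05] w 0.296 q [-0.22, 0.62, 1.41, 0.0, 1.11, 1.38]
```

>>> jog_arm:
  rows:
    - [[0,-0.01,0,0,0.015,0,255],[0,-0.025,0,0,0.015,0,255],[0,-0.04,0,0,0.015,0,255],[0,-0.055,0,0,0.015,0,255],[0,-0.07,0,0,0.015,0,255]]

```text
time_s: 17.53
tool_pos: [0.6167, -0.0583, 0.1611]
tool_rot: [[-0.998, -0.002, -0.055], [0.055, 0.001, -0.998], [0.002, -1.0, -0.001]]
ft_force: [-0.0, -0.7, -8.6]
gripper_width: 0.293
```

```bash
python3 -c "
from h import *
st()"
```

```text
t 17.53 pos [0.6167, -0.0583, 0.1611] yaw -93.14 tilt 0.1 F [-0.0, -0.7, -8.6] M [-0.04, 0.02, -0.01] w 0.293 q [-0.22, 0.59, 1.37, 0.0, 1.17, 1.41]
```

>>> jog_arm:
  rows:
    - [[0,-0.04,0,0,0,0,255],[0,-0.08,0,0,0,0,255],[0,-0.12,0,0,0,0,255],[0,-0.15,0,0,0,0,255],[0,-0.15,0,0,0,0,255]]

```text
time_s: 17.95
tool_pos: [0.6182, -0.0586, 0.2243]
tool_rot: [[-0.998, 0.005, -0.055], [0.055, -0.001, -0.998], [-0.005, -1.0, 0.001]]
ft_force: [0.2, -0.0, -6.8]
gripper_width: 0.296
```

```bash
python3 -c "
from h import *
st();plan([.435,.018,.2],-93)"
```

```text
t 17.95 pos [0.6182, -0.0586, 0.2243] yaw -93.16 tilt 0.29 F [0.2, -0.0, -6.8] M [-0.02, 0.01, 0.02] w 0.296 q [-0.22, 0.54, 1.29, 0.0, 1.31, 1.41]
shift [0.4683, 0.0584, -0.166] turn [-0.0003, -0.0013, -0.0024] dist 0.2001 ang 0.33 rows>= 5
```

>>> jog_arm:
  rows:
    - [[0.05,0,-0.018,0,0,0,255],[0.11,0,-0.039,0,0,0,255],[0.18,0.01,-0.064,0,0,0,255],[0.25,0.02,-0.089,0,0,0,255],[0.32,0.03,-0.113,0,0,0,255]]

```text
time_s: 18.37
tool_pos: [0.4899, -0.0055, 0.2082]
tool_rot: [[-0.998, -0.002, -0.055], [0.055, 0.001, -0.998], [0.002, -1.0, -0.001]]
ft_force: [1.1, 0.1, -7.7]
gripper_width: 0.294
```

>>> jog_arm:
  rows:
    - [[0.06,0.01,-0.021,0,0,0,255],[0.11,0.02,-0.039,0,0,0,255],[0.14,0.025,-0.05,0,0,0,255],[0.15,0.025,-0.053,0,0,0,255],[0.15,0.025,-0.053,0,0,0,255]]

```text
time_s: 18.78
tool_pos: [0.4321, 0.0188, 0.199]
tool_rot: [[-0.998, -0.001, -0.055], [0.055, 0.001, -0.998], [0.001, -1.0, -0.0]]
ft_force: [0.7, -0.1, -7.9]
gripper_width: 0.301
```

```bash
python3 -c "
from h import *
st();plan([.435,.018,.137],-93);snap('wrist','w10',None,1.56)"
```

```text
t 18.78 pos [0.4321, 0.0188, 0.199] yaw -93.14 tilt 0.08 F [0.7, -0.1, -7.9] M [-0.02, -0.06, -0.01] w 0.301 q [-0.13, 0.23, 1.84, 0.0, 1.07, 1.49]
shift [-0.0076, 0.1551, 0.0016] turn [0.0002, -0.0012, 0.0007] dist 0.0621 ang 0.17 rows>= 2
```

View pics/w10.png

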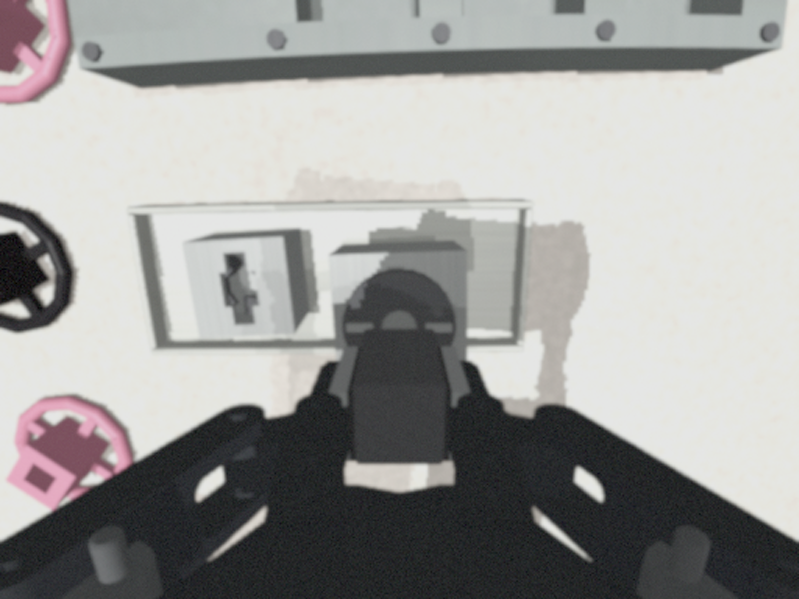

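>>> jog_arm:
  rows:
    - [[-0.003,0.05,0,0,0,0,255],[-0.006,0.1,0.001,0,0,0,255],[-0.007,0.135,0.001,0,0,0,255],[-0.007,0.152,0.001,0,0,0,255],[-0.007,0.157,0.001,0,0,0,255]]

```text
time_s: 19.25
tool_pos: [0.436, 0.0176, 0.1352]
tool_rot: [[-0.998, -0.002, -0.056], [0.056, 0.001, -0.998], [0.003, -1.0, -0.0]]
ft_force: [-0.6, -0.5, -8.4]
gripper_width: 0.295
```

>>> jog_arm:
  rows:
    - [[0,0.004,0,0,0,0,255],[0,0.009,0,0,0,0,255],[0,0.009,0,0,0,0,255]]

```text
time_s: 19.5
tool_pos: [0.4362, 0.0178, 0.133]
tool_rot: [[-0.998, 0.0, -0.056], [0.056, 0.0, -0.998], [-0.0, -1.0, -0.0]]
ft_force: [-0.6, 0.4, -8.6]
gripper_width: 0.297
```

```bash
python3 -c "
from h import *
st()"
```

```text
t 19.5 pos [0.4362, 0.0178, 0.133] yaw -93.2 tilt 0.02 F [-0.6, 0.4, -8.6] M [-0.0, 0.02, 0.05] w 0.297 q [-0.14, 0.33, 1.92, 0.0, 0.88, 1.49]
```

>>> jog_arm:
  rows:
    - [[0,0.004,0,0,0,0,255],[0,0.007,0,0,0,0,255],[0,0.01,0,0,0,0,255],[0,0.01,0,0,0,0,255]]

```text
time_s: 19.83
tool_pos: [0.4358, 0.0179, 0.1288]
tool_rot: [[-0.998, -0.0, -0.056], [0.056, 0.0, -0.998], [0.0, -1.0, -0.0]]
ft_force: [1.1, 0.2, -6.2]
gripper_width: 0.298
```

```bash
python3 -c "
from h import *
st()"
```

```text
t 19.83 pos [0.4358, 0.0179, 0.1288] yaw -93.19 tilt 0.03 F [1.1, 0.2, -6.2] M [-0.03, -0.1, -0.0] w 0.298 q [-0.14, 0.34, 1.93, 0.0, 0.87, 1.49]
```

>>> jog_arm:
  rows:
    - [[0,0.003,0,0,0,0,255],[0,0.0035,0,0,0,0,255],[0,0.0035,0,0,-0.05,0,255],[0,0.0035,0,0,-0.1,0,255],[0,0.003,0,0,-0.15,0,255]]

```text
time_s: 20.25
tool_pos: [0.4359, 0.0179, 0.1277]
tool_rot: [[-0.965, -0.0, 0.261], [-0.261, 0.0, -0.965], [0.0, -1.0, -0.0]]
ft_force: [0.5, -0.4, -3.5]
gripper_width: 0.295
```

```bash
python3 -c "
from h import *
st()"
```

```text
t 20.25 pos [0.4359, 0.0179, 0.1277] yaw -74.9 tilt 0.03 F [0.5, -0.4, -3.5] M [0.01, 0.01, -0.03] w 0.295 q [-0.14, 0.34, 1.93, 0.0, 0.87, 1.17]
```

>>> jog_arm:
  rows:
    - [[0,0,0,0,-0.055,0,255],[0,-0.0005,0,0,-0.11,0,255],[0,-0.001,0,0,-0.165,0,255],[0,-0.0015,0,0,-0.22,0,255],[0,-0.0025,0,0,-0.275,0,255]]

```text
time_s: 20.67
tool_pos: [0.4359, 0.0179, 0.1287]
tool_rot: [[-0.667, -0.0, 0.745], [-0.745, 0.0, -0.667], [-0.0, -1.0, -0.0]]
ft_force: [0.6, 0.4, -3.3]
gripper_width: 0.3
```

```bash
python3 -c "
from h import *
st()"
```

```text
t 20.67 pos [0.4359, 0.0179, 0.1287] yaw -41.86 tilt 0.02 F [0.6, 0.4, -3.3] M [0.01, 0.08, -0.01] w 0.3 q [-0.14, 0.34, 1.93, 0.0, 0.87, 0.6]
```

>>> jog_arm:
  rows:
    - [[0,-0.001,0,0,-0.055,0,255],[0,-0.002,0,0,-0.11,0,255],[0,-0.003,0,0,-0.165,0,255],[0,-0.004,0,0,-0.22,0,255],[0,-0.0045,0,0,-0.22,0,255]]

```text
time_s: 21.08
tool_pos: [0.4359, 0.0179, 0.1306]
tool_rot: [[-0.268, -0.0, 0.963], [-0.963, 0.0, -0.268], [-0.0, -1.0, -0.0]]
ft_force: [-0.1, -0.9, -2.5]
gripper_width: 0.297
```

```bash
python3 -c "
from h import *
st()"
```

```text
t 21.08 pos [0.4359, 0.0179, 0.1306] yaw -15.56 tilt 0.02 F [-0.1, -0.9, -2.5] M [0.0, 0.06, 0.02] w 0.297 q [-0.14, 0.34, 1.93, 0.0, 0.88, 0.14]
```

>>> jog_arm:
  rows:
    - [[0,-0.002,0,0,-0.05,0,255],[0,-0.003,0,0,-0.1,0,255],[0,-0.004,0,0,-0.12,0,255],[0,-0.004,0,0,-0.12,0,255]]

```text
time_s: 21.42
tool_pos: [0.4358, 0.0178, 0.1321]
tool_rot: [[-0.026, -0.0, 1.0], [-1.0, 0.0, -0.026], [-0.0, -1.0, -0.0]]
ft_force: [0.1, -0.9, -2.0]
gripper_width: 0.296
```

```bash
python3 -c "
from h import *
st();snap('wrist','w11',(130,60,380,248),3.2)"
```

```text
t 21.42 pos [0.4358, 0.0178, 0.1321] yaw -1.5 tilt 0.02 F [0.1, -0.9, -2.0] M [-0.11, -0.01, 0.02] w 0.296 q [-0.14, 0.33, 1.93, 0.0, 0.88, -0.11]
```

View pics/w11.png

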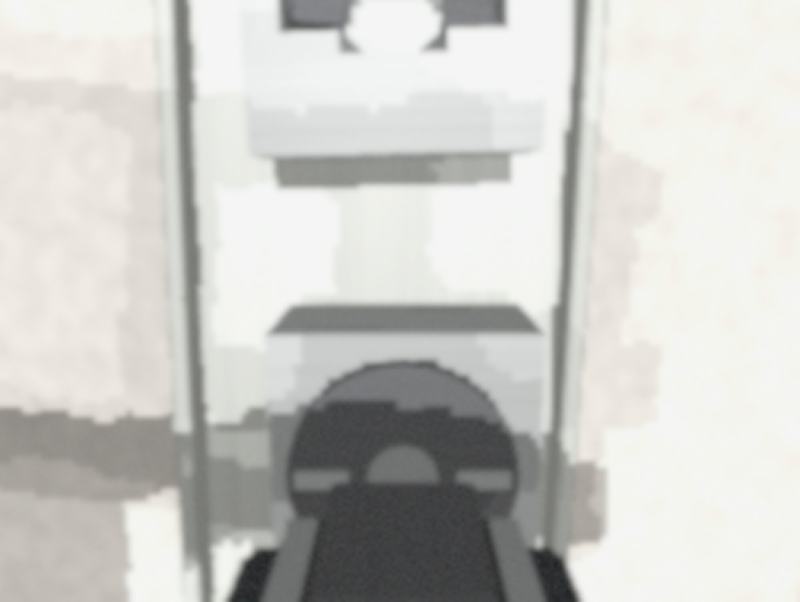

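>>> jog_arm:
  rows:
    - [[0,-0.01,0,0,0,0,255],[0,-0.02,0,0,0,0,255],[0,-0.03,0,0,0,0,255],[0,-0.04,0,0,0,0,255],[0,-0.05,0,0,0,0,255]]

```text
time_s: 21.88
tool_pos: [0.4357, 0.018, 0.1524]
tool_rot: [[-0.025, -0.001, 1.0], [-1.0, 0.001, -0.025], [-0.001, -1.0, -0.001]]
ft_force: [0.3, 0.1, -3.0]
gripper_width: 0.299
```

```bash
python3 -c "
from h import *
st()"
```

```text
t 21.88 pos [0.4357, 0.018, 0.1524] yaw -1.43 tilt 0.05 F [0.3, 0.1, -3.0] M [0.03, -0.02, -0.01] w 0.299 q [-0.14, 0.3, 1.9, 0.0, 0.94, -0.11]
```

>>> jog_arm:
  rows:
    - [[0,-0.06,0,0,0,0,255],[0,-0.12,0,0,0,0,255],[0,-0.15,0,0,0,0,255],[0,-0.15,0,0,0,0,255]]

```text
time_s: 22.22
tool_pos: [0.4371, 0.0178, 0.2146]
tool_rot: [[-0.025, 0.005, 1.0], [-1.0, -0.0, -0.025], [0.0, -1.0, 0.005]]
ft_force: [-0.2, -0.2, -3.0]
gripper_width: 0.295
```

```bash
python3 -c "
from h import *
st();plan([.426,-.333,.2],-60);snap('scene','s3',(160,140,420,290),3)"
```

```text
t 22.22 pos [0.4371, 0.0178, 0.2146] yaw -1.41 tilt 0.28 F [-0.2, -0.2, -3.0] M [0.01, -0.04, -0.02] w 0.295 q [-0.14, 0.22, 1.81, 0.0, 1.1, -0.11]
shift [0.8773, 0.0367, -0.0065] turn [-0.0021, 0.4883, -0.0011] dist 0.3513 ang 58.59 rows>= 9
```

View pics/s3.png

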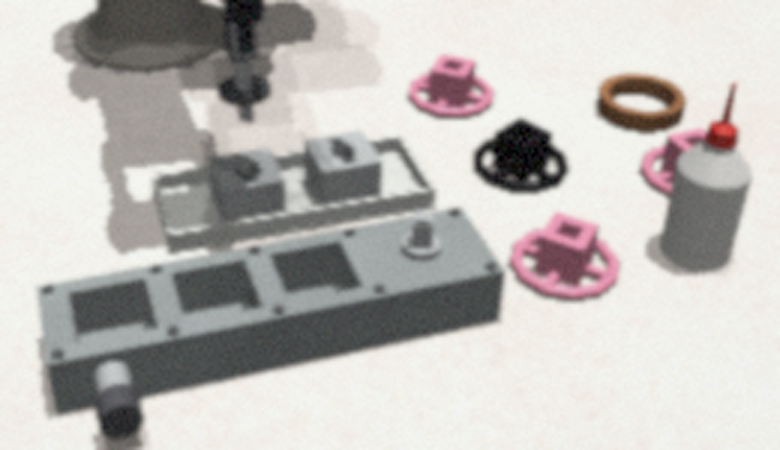

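>>> jog_arm:
  rows:
    - [[0.5,0,0,0,0.21,0,255],[0.5,0,0,0,0.21,0,255],[0.5,0,0,0,0.21,0,255],[0.5,0,0,0,0.21,0,255],[0.5,0,0,0,0.21,0,255]]

```text
time_s: 22.68
tool_pos: [0.4298, -0.1844, 0.2104]
tool_rot: [[-0.452, -0.003, 0.892], [-0.892, 0.001, -0.452], [0.0, -1.0, -0.003]]
ft_force: [0.8, 0.3, -2.8]
gripper_width: 0.293
```

```bash
python3 -c "
from h import *
st();plan([.426,-.334,.2],-27)"
```

```text
t 22.68 pos [0.4298, -0.1844, 0.2104] yaw -26.85 tilt 0.17 F [0.8, 0.3, -2.8] M [0.01, -0.06, 0.02] w 0.293 q [-0.57, 0.28, 1.74, -0.0, 1.12, -0.1]
shift [0.3381, 0.0257, 0.1605] turn [0.0014, 0.0012, 0.0001] dist 0.1501 ang 0.23 rows>= 4
```

>>> jog_arm:
  rows:
    - [[0.338,0.02,0.1605,0.001,0,0,255],[0.338,0.02,0.1605,0.001,0,0,255],[0.338,0.02,0.1605,0.001,0,0,255],[0.338,0.02,0.1605,0.001,0,0,255],[0.338,0.02,0.1605,0.001,0,0,255]]

```text
time_s: 23.1
tool_pos: [0.4265, -0.3363, 0.2014]
tool_rot: [[-0.452, -0.001, 0.892], [-0.892, -0.001, -0.452], [0.001, -1.0, -0.0]]
ft_force: [-0.8, -0.1, -3.2]
gripper_width: 0.298
```

```bash
python3 -c "
from h import *
st();plan([.426,-.3335,.145],-27);snap('wrist','w12',(130,80,380,268),3.2);print((w2pix(ld('w12'),[(.391,-.312,.036),(.4434,-.2953,.036),(.4621,-.3535,.036)])-[130,80])*3.2)"
```

```text
t 23.1 pos [0.4265, -0.3363, 0.2014] yaw -26.86 tilt 0.07 F [-0.8, -0.1, -3.2] M [0.04, 0.03, 0.01] w 0.298 q [-0.81, 0.42, 1.55, -0.0, 1.17, -0.34]
shift [-0.0058, 0.141, -0.0043] turn [0.0002, 0.0012, 0.0005] dist 0.0565 ang 0.15 rows>= 2
[[273.43383657 298.39724495]
 [391.01125252 180.66364983]
 [520.21425053 312.77938764]]
```

View pics/w12.png

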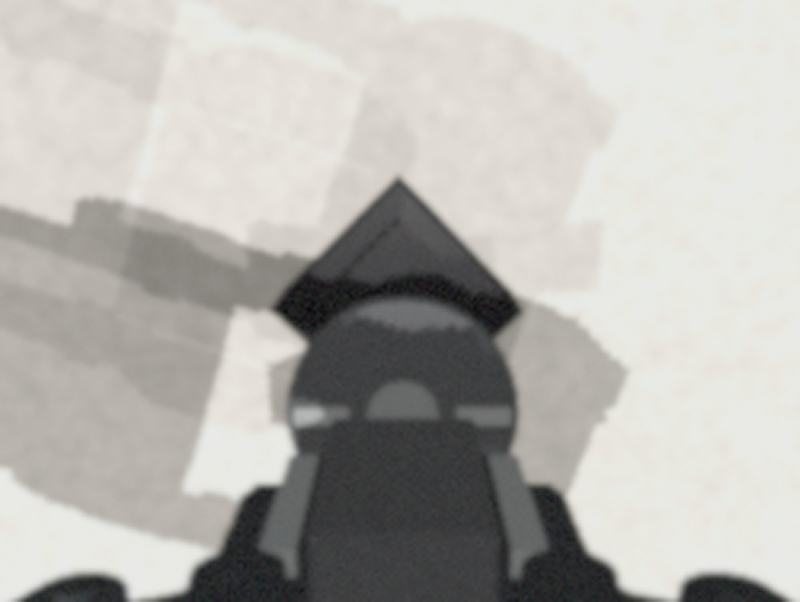

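```bash
python3 -c "
from h import *
p=ld('w12')
f=lambda l,z:pix2w(p,[(u/3.2+130,v/3.2+80) for u,v in l],z)
q=f([(276,305),(398,178),(520,310)],.036);print(q,(q[0]+q[2])/2,np.linalg.norm(q[0]-q[1]),np.linalg.norm(q[2]-q[1]))
plan([.426,-.334,.145],-27)"
```

```text
[[ 0.39067266 -0.31435165  0.036     ]
 [ 0.44578245 -0.29556074  0.036     ]
 [ 0.46243568 -0.35260463  0.036     ]] [ 0.42655417 -0.33347814  0.036     ] 0.058225310689385995 0.05942504046356541
shift [0.0019, 0.1411, -0.0004] turn [0.001, 0.0016, -0.0004] dist 0.0564 ang 0.23 rows>= 2
```

>>> jog_arm:
  rows:
    - [[0,0.07,0,0,0,0,255],[0,0.135,0,0,0,0,255],[0,0.135,0,0,0,0,255],[0,0.135,0,0,0,0,255]]

```text
time_s: 23.48
tool_pos: [0.427, -0.3298, 0.1483]
tool_rot: [[-0.447, -0.003, 0.895], [-0.895, 0.003, -0.447], [-0.002, -1.0, -0.004]]
ft_force: [0.9, -0.5, -2.3]
gripper_width: 0.299
```

```bash
python3 -c "
from h import *
st();plan([.4263,-.3337,.109],-27)"
```

```text
t 23.48 pos [0.427, -0.3298, 0.1483] yaw -26.54 tilt 0.24 F [0.9, -0.5, -2.3] M [-0.08, -0.04, 0.03] w 0.299 q [-0.8, 0.48, 1.63, 0.0, 1.04, -0.34]
shift [0.0097, 0.0982, 0.0031] turn [0.0018, 0.0038, -0.0008] dist 0.0395 ang 0.51 rows>= 1
```

>>> jog_arm:
  rows:
    - [[0.009,0,0.003,0.001,0.003,0,255],[0.009,0,0.003,0.001,0.003,0,255],[0.009,0,0.003,0.001,0.003,0,255]]

```text
time_s: 23.73
tool_pos: [0.4278, -0.336, 0.1511]
tool_rot: [[-0.453, 0.005, 0.891], [-0.891, -0.003, -0.453], [0.001, -1.0, 0.006]]
ft_force: [-0.2, 0.8, -3.0]
gripper_width: 0.297
```

```bash
python3 -c "
from h import *
st();plan([.4263,-.3337,.109],-27)"
```

```text
t 23.73 pos [0.4278, -0.336, 0.1511] yaw -26.95 tilt 0.33 F [-0.2, 0.8, -3.0] M [-0.03, 0.03, 0.02] w 0.297 q [-0.81, 0.48, 1.62, 0.0, 1.04, -0.34]
shift [-0.0035, 0.1053, -0.0065] turn [-0.0027, 0.0004, 0.0005] dist 0.0422 ang 0.33 rows>= 2
```

>>> jog_arm:
  rows:
    - [[0,0,0,0,0,0,255],[0,0,0,0,0,0,255],[0,0,0,0,0,0,255]]

```text
time_s: 23.98
tool_pos: [0.4273, -0.3355, 0.1501]
tool_rot: [[-0.453, 0.003, 0.891], [-0.891, -0.002, -0.453], [0.0, -1.0, 0.004]]
ft_force: [0.1, -0.4, -1.8]
gripper_width: 0.297
```

```bash
python3 -c "
from h import *
st();plan([.4263,-.3337,.109],-27)"
```

```text
t 23.98 pos [0.4273, -0.3355, 0.1501] yaw -26.95 tilt 0.21 F [0.1, -0.4, -1.8] M [0.06, -0.01, 0.01] w 0.297 q [-0.81, 0.48, 1.62, 0.0, 1.04, -0.34]
shift [-0.003, 0.1026, -0.0046] turn [-0.0017, 0.0004, 0.0001] dist 0.0411 ang 0.21 rows>= 1
```

Within margin; descend with the small correction.

>>> jog_arm:
  rows:
    - [[-0.003,0.02,-0.003,0,0,0,255],[-0.003,0.04,-0.003,0,0,0,255],[-0.003,0.06,-0.003,0,0,0,255],[-0.003,0.07,-0.003,0,0,0,255],[-0.003,0.08,-0.003,0,0,0,255]]

```text
time_s: 24.4
tool_pos: [0.4264, -0.3336, 0.1164]
tool_rot: [[-0.453, 0.001, 0.891], [-0.891, -0.0, -0.453], [-0.001, -1.0, 0.001]]
ft_force: [1.1, -0.4, -2.8]
gripper_width: 0.296
```

```bash
python3 -c "
from h import *
st()"
```

```text
t 24.4 pos [0.4264, -0.3336, 0.1164] yaw -26.95 tilt 0.09 F [1.1, -0.4, -2.8] M [-0.0, -0.06, -0.04] w 0.296 q [-0.81, 0.52, 1.66, 0.0, 0.96, -0.34]
```

>>> jog_arm:
  rows:
    - [[0,0.01,0,0,0,0,255],[0,0.017,0,0,0,0,255],[0,0.021,0,0,0,0,255],[0,0.021,0,0,0,0,255]]

```text
time_s: 24.73
tool_pos: [0.4267, -0.3338, 0.1089]
tool_rot: [[-0.453, 0.002, 0.891], [-0.891, -0.001, -0.453], [-0.0, -1.0, 0.003]]
ft_force: [-0.1, 0.5, -2.8]
gripper_width: 0.298
```

```bash
python3 -c "
from h import *
st()"
```

```text
t 24.73 pos [0.4267, -0.3338, 0.1089] yaw -26.95 tilt 0.14 F [-0.1, 0.5, -2.8] M [-0.01, -0.02, 0.03] w 0.298 q [-0.81, 0.53, 1.67, 0.0, 0.94, -0.34]
```

>>> jog_arm:
  rows:
    - [[0,0.003,0,0,0,0,255],[0,0.006,0,0,0,0,255],[0,0.006,0,0,0,0,255]]

```text
time_s: 24.98
tool_pos: [0.4269, -0.3341, 0.1073]
tool_rot: [[-0.453, 0.003, 0.891], [-0.891, -0.002, -0.453], [0.0, -1.0, 0.004]]
ft_force: [-1.0, 0.1, -1.4]
gripper_width: 0.294
```

```bash
python3 -c "
from h import *
st()"
```

```text
t 24.98 pos [0.4269, -0.3341, 0.1073] yaw -26.95 tilt 0.22 F [-1.0, 0.1, -1.4] M [0.04, 0.04, -0.04] w 0.294 q [-0.81, 0.53, 1.67, 0.0, 0.94, -0.34]
```

Contact beginning. Open the fingers.

>>> jog_arm:
  rows:
    - [[0,0,0,0,0,0,200],[0,0,0,0,0,0,120],[0,0,0,0,0,0,0],[0,0,0,0,0,0,0],[0,0,0,0,0,0,0]]

```text
time_s: 25.4
tool_pos: [0.4268, -0.334, 0.1069]
tool_rot: [[-0.453, 0.003, 0.891], [-0.891, -0.002, -0.453], [0.0, -1.0, 0.003]]
ft_force: [0.9, 0.1, -0.1]
gripper_width: 0.849
```

>>> jog_arm:
  rows:
    - [[0,-0.05,0,0,0,0,0],[0,-0.12,0,0,0,0,0],[0,-0.2,0,0,0,0,0],[0,-0.3,0,0,0,0,0],[0,-0.35,0,0,0,0,0]]

```text
time_s: 25.82
tool_pos: [0.4272, -0.3345, 0.2514]
tool_rot: [[-0.453, 0.007, 0.891], [-0.891, -0.006, -0.453], [0.002, -1.0, 0.008]]
ft_force: [-0.1, -1.5, 0.4]
gripper_width: 1.0
```

```bash
python3 -c "
from h import *
st();snap('wrist','w13',(130,80,380,268),3.2);snap('top','t1',(90,120,400,290),2.5)"
```

```text
t 25.82 pos [0.4272, -0.3345, 0.2514] yaw -26.94 tilt 0.5 F [-0.1, -1.5, 0.4] M [-0.05, -0.03, 0.05] w 1.0 q [-0.81, 0.37, 1.49, 0.0, 1.28, -0.34]
```

View pics/w13.png

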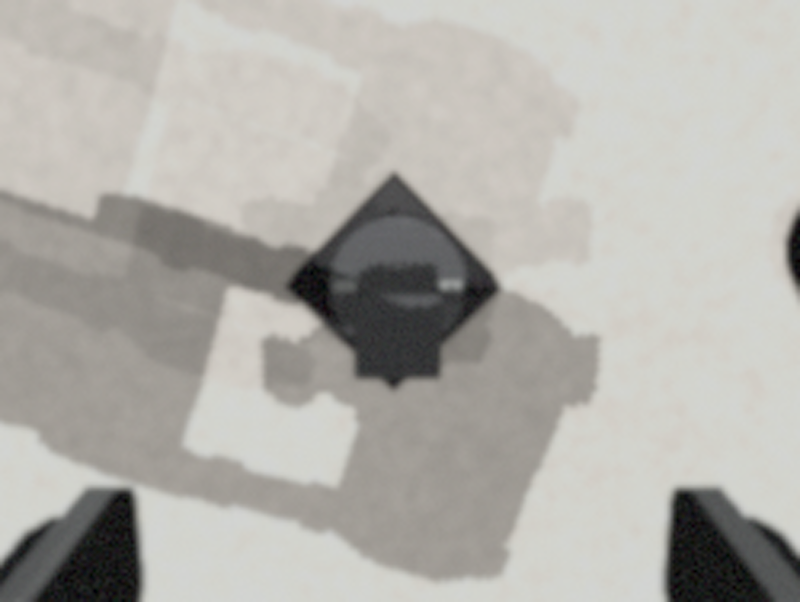

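View pics/t1.png

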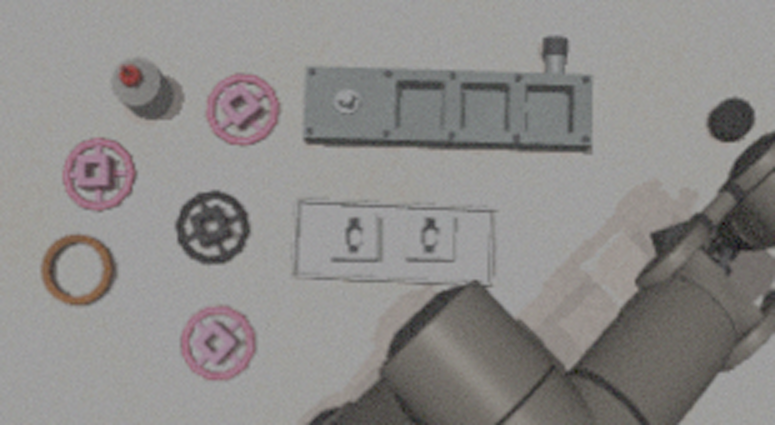

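```bash
python3 -c "
from h import *
plan([.6,.1,.27],0)"
```

```text
shift [-1.1645, -0.0514, -0.1084] turn [-0.005, -0.2245, 0.0027] dist 0.4683 ang 26.95 rows>= 12
```

>>> jog_arm:
  rows:
    - [[-0.52,-0.04,-0.05,-0.003,-0.1,0,0],[-0.52,-0.04,-0.05,-0.003,-0.1,0,0],[-0.52,-0.04,-0.05,-0.003,-0.1,0,0],[-0.52,-0.04,-0.05,-0.003,-0.1,0,0],[-0.52,-0.04,-0.05,-0.003,-0.1,0,0]]

```text
time_s: 26.33
tool_pos: [0.5022, -0.1384, 0.2617]
tool_rot: [[-0.259, -0.005, 0.966], [-0.966, 0.002, -0.259], [-0.0, -1.0, -0.005]]
ft_force: [1.8, -0.3, 0.4]
gripper_width: 1.0
```

```bash
python3 -c "
from h import *
st();plan([.6,.1,.27],0)"
```

```text
t 26.33 pos [0.5022, -0.1384, 0.2617] yaw -14.99 tilt 0.29 F [1.8, -0.3, 0.4] M [-0.01, -0.02, 0.03] w 1.0 q [-0.42, 0.33, 1.52, -0.0, 1.3, -0.15]
shift [-0.639, -0.0211, 0.0818] turn [0.0024, -0.1249, -0.0005] dist 0.2578 ang 14.99 rows>= 7
```

>>> jog_arm:
  rows:
    - [[-0.5,-0.021,0.064,0.002,-0.125,0,0],[-0.5,-0.021,0.064,0.002,-0.125,0,0],[-0.5,-0.021,0.064,0.002,-0.125,0,0],[-0.5,-0.021,0.064,0.002,-0.125,0,0],[-0.5,-0.021,0.064,0.002,-0.125,0,0]]

```text
time_s: 26.75
tool_pos: [0.5788, 0.0491, 0.2698]
tool_rot: [[0.002, -0.001, 1.0], [-1.0, 0.001, 0.002], [-0.001, -1.0, -0.001]]
ft_force: [0.4, -0.7, -0.4]
gripper_width: 0.998
```

>>> jog_arm:
  rows:
    - [[-0.14,0.05,0,0,0,0,0],[-0.14,0.05,0,0,0,0,0],[-0.14,0.05,0,0,0,0,0],[-0.14,0.05,0,0,0,0,0]]

```text
time_s: 27.08
tool_pos: [0.5781, 0.103, 0.2495]
tool_rot: [[0.003, -0.002, 1.0], [-1.0, -0.0, 0.003], [0.0, -1.0, -0.002]]
ft_force: [0.1, -1.0, -0.2]
gripper_width: 1.003
```

```bash
python3 -c "
from h import *
st();snap('wrist','w14',(130,50,380,238),3.2);print(w2pix(ld('w14'),[(.62,.132,.098),(.451,.318,0.02)]))"
```

```text
t 27.08 pos [0.5781, 0.103, 0.2495] yaw 0.18 tilt 0.11 F [0.1, -1.0, -0.2] M [0.01, -0.03, -0.07] w 1.003 q [0.05, 0.46, 1.35, -0.0, 1.33, 0.04]
[[298.31942083 153.39638164]
 [143.93393173 -20.309576  ]]
```

View pics/w14.png

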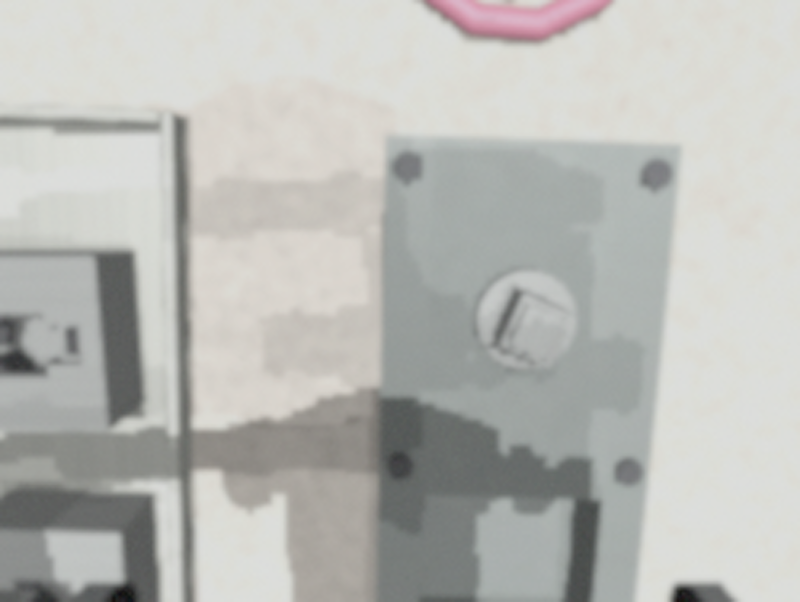

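```bash
python3 -c "
from h import *
i=cv2.imread('pics/w14_raw.png')[130:170,274:316]
j=cv2.resize(i,None,fx=14,fy=14,interpolation=cv2.INTER_CUBIC).astype(float); j=np.clip((j-90)*1.9,0,255).astype(np.uint8);cv2.imwrite('pics/w14a.png',j)
"
```

```text
(no output)
```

View pics/w14a.png

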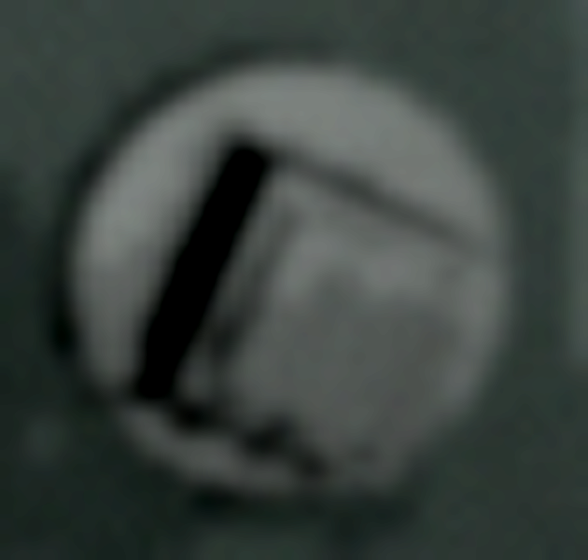

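```bash
cat > ov.py <<'E'
from h import *
def box(p,c,psi,half,z):
    a=np.radians(psi);R2=np.array([[np.cos(a),-np.sin(a)],[np.sin(a),np.cos(a)]])
    q=np.array([[-1,-1],[1,-1],[1,1],[-1,1]])*half@R2.T+c
    return w2pix(p,np.c_[q,np.full(4,z)])
def draw(name,crop,sc,shapes,out,circ=[]):
    i=cv2.imread(f'pics/{name}_raw.png');x0,y0,x1,y1=crop
    j=cv2.resize(i[y0:y1,x0:x1],None,fx=sc,fy=sc,interpolation=cv2.INTER_CUBIC)
    j=np.clip(255*(j/255.)**0.6*1.1,0,255).astype(np.uint8)
    for q,col in shapes:
        q=np.round((q+0.5-[x0,y0])*sc).astype(np.int32)
        cv2.polylines(j,[q.reshape(-1,1,2)],True,col,1)
    cv2.imwrite(f'pics/{out}.png',j)
def circle(p,c,r,z):
    t=np.linspace(0,2*np.pi,60); return w2pix(p,np.c_[c[0]+r*np.cos(t),c[1]+r*np.sin(t),np.full(60,z)])
E
python3 -c "
from ov import *
p=ld('w14');c=[.6198,.132]
draw('w14',(274,130,316,170),14,[(box(p,c,-22,.009,.068),(0,0,255)),(box(p,c,-22,.009,.094),(0,255,255)),(box(p,c,-22,.007,.098),(0,255,0)),(circle(p,c,.017,.068),(255,0,0))],'w14b')"
```

```text
(no output)
```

View pics/w14b.png

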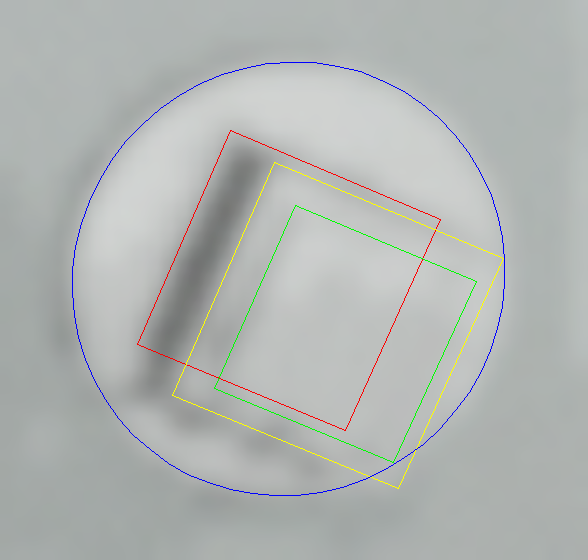

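```bash
python3 -c "
from h import *
plan([.45,.31,.25],0)"
```

```text
shift [-0.5207, 0.0005, -0.3204] turn [0.0002, 0.0007, 0.0001] dist 0.2445 ang 0.09 rows>= 6
```

>>> jog_arm:
  rows:
    - [[-0.44,0,-0.27,0,0,0,0],[-0.44,0,-0.27,0,0,0,0],[-0.44,0,-0.27,0,0,0,0],[-0.44,0,-0.27,0,0,0,0],[-0.44,0,-0.27,0,0,0,0]]

```text
time_s: 27.55
tool_pos: [0.4701, 0.2779, 0.2514]
tool_rot: [[-0.002, 0.002, 1.0], [-1.0, 0.0, -0.002], [-0.0, -1.0, 0.002]]
ft_force: [0.6, 1.0, 0.0]
gripper_width: 1.001
```

>>> jog_arm:
  rows:
    - [[-0.08,0,-0.05,0,0,0,0],[-0.08,0,-0.05,0,0,0,0],[-0.08,0,-0.05,0,0,0,0],[-0.08,0,-0.05,0,0,0,0]]

```text
time_s: 27.88
tool_pos: [0.4514, 0.3089, 0.2512]
tool_rot: [[-0.0, 0.002, 1.0], [-1.0, 0.0, -0.0], [-0.0, -1.0, 0.002]]
ft_force: [-0.1, -0.0, -0.5]
gripper_width: 0.999
```

```bash
python3 -c "
from h import *
st();snap('wrist','w15',(100,30,410,260),2.5)"
```

```text
t 27.88 pos [0.4514, 0.3089, 0.2512] yaw -0.01 tilt 0.1 F [-0.1, -0.0, -0.5] M [-0.02, -0.02, 0.02] w 0.999 q [0.46, 0.38, 1.47, -0.0, 1.29, 0.46]
```

View pics/w15.png

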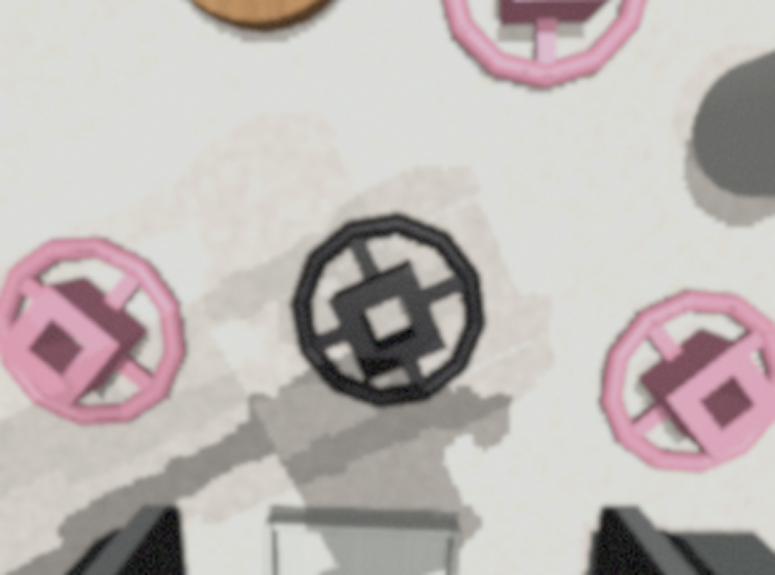

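```bash
python3 -c "
from ov import *
p=ld('w15');c=pix2w(p,[(389/2.5+100,310/2.5+30)],.006)[0][:2];print(c)
draw('w15',(210,105,305,205),7,[(box(p,c,25,.022,.045),(0,255,255)),(box(p,c,25,.0105,.045),(0,255,0)),(circle(p,c,.053,.006),(255,0,0))],'w15b')"
```

```text
[0.45176702 0.32387765]
```

View pics/w15b.png

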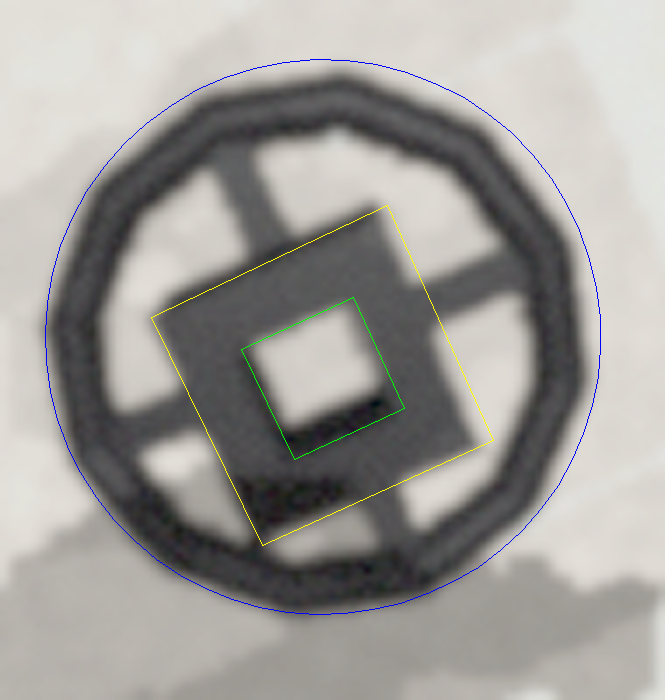

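```bash
python3 -c "
from h import *
plan([.4516,.3242,.13],24.5)"
```

```text
shift [-0.0391, 0.3028, -0.0005] turn [-0.0007, -0.2048, 0.0002] dist 0.1221 ang 24.58 rows>= 4
```

>>> jog_arm:
  rows:
    - [[-0.039,0.303,0,0,-0.205,0,0],[-0.039,0.303,0,0,-0.205,0,0],[-0.039,0.303,0,0,-0.205,0,0],[-0.039,0.303,0,0,-0.205,0,0],[-0.039,0.303,0,0,-0.205,0,0]]

```text
time_s: 28.35
tool_pos: [0.4506, 0.3235, 0.1271]
tool_rot: [[0.416, -0.004, 0.909], [-0.909, -0.002, 0.416], [0.001, -1.0, -0.004]]
ft_force: [0.4, -0.6, 0.5]
gripper_width: 1.0
```

>>> jog_arm:
  rows:
    - [[0,0,0,0,0,0,0],[0,0,0,0,0,0,0]]

```text
time_s: 28.52
tool_pos: [0.4522, 0.3252, 0.1311]
tool_rot: [[0.414, 0.003, 0.91], [-0.91, 0.002, 0.414], [0.0, -1.0, 0.004]]
ft_force: [-0.4, -0.2, 0.8]
gripper_width: 1.0
```

```bash
python3 -c "
from ov import *
st();snap('wrist','w16',(130,80,380,268),3.2)
p=ld('w16');c=[.4516,.3242]
draw('w16',(130,80,380,268),3.2,[(box(p,c,24.5,.022,.045),(0,255,255)),(box(p,c,24.5,.0105,.045),(0,255,0)),(circle(p,c,.053,.006),(255,0,0))],'w16b')"
```

```text
t 28.52 pos [0.4522, 0.3252, 0.1311] yaw 24.43 tilt 0.22 F [-0.4, -0.2, 0.8] M [-0.02, 0.04, 0.02] w 1.0 q [0.49, 0.52, 1.6, -0.0, 1.01, 0.06]
```

View pics/w16b.png

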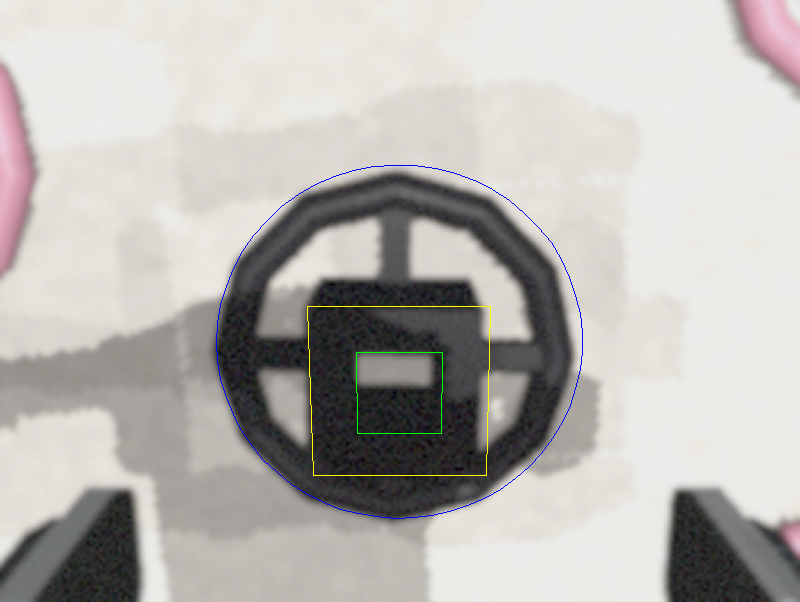

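>>> jog_arm:
  rows:
    - [[0.001,0.08,-0.003,0,0,0,0],[0.001,0.15,-0.003,0,0,0,0],[0.001,0.19,-0.003,0,0,0,0],[0.001,0.21,-0.003,0,0,0,0],[0.001,0.213,-0.003,0,0,0,0]]

```text
time_s: 28.98
tool_pos: [0.4498, 0.3246, 0.0441]
tool_rot: [[0.416, 0.0, 0.909], [-0.909, -0.0, 0.416], [0.0, -1.0, 0.0]]
ft_force: [-0.6, 0.5, 0.4]
gripper_width: 1.0
```

```bash
python3 -c "
from h import *
st();plan([.451,.324,.045],24.5)"
```

```text
t 28.98 pos [0.4498, 0.3246, 0.0441] yaw 24.59 tilt 0.01 F [-0.6, 0.5, 0.4] M [-0.02, 0.05, 0.01] w 1.0 q [0.49, 0.64, 1.68, -0.0, 0.82, 0.06]
shift [0.0027, -0.0023, 0.0022] turn [-0.0, 0.0007, 0.0001] dist 0.0017 ang 0.09 rows>= 1
```

>>> jog_arm:
  rows:
    - [[0.002,-0.001,0.002,0,0,0,150],[0.002,-0.001,0.002,0,0,0,255],[0.002,-0.001,0.002,0,0,0,255],[0.002,-0.001,0.002,0,0,0,255],[0.002,-0.001,0.002,0,0,0,255]]

```text
time_s: 29.4
tool_pos: [0.4516, 0.325, 0.0466]
tool_rot: [[0.417, 0.003, 0.909], [-0.909, 0.002, 0.417], [-0.0, -1.0, 0.004]]
ft_force: [-0.2, -0.3, 5.0]
gripper_width: 0.5
```

>>> jog_arm:
  rows:
    - [[0,0,0,0,0,0,255],[0,0,0,0,0,0,255],[0,0,0,0,0,0,255]]

```text
time_s: 29.65
tool_pos: [0.4516, 0.325, 0.0465]
tool_rot: [[0.417, 0.003, 0.909], [-0.909, 0.002, 0.417], [-0.0, -1.0, 0.004]]
ft_force: [-1.2, 1.1, 6.0]
gripper_width: 0.499
```

```bash
python3 -c "
from h import *
st()"
```

```text
t 29.65 pos [0.4516, 0.325, 0.0465] yaw 24.64 tilt 0.21 F [-1.2, 1.1, 6.0] M [-0.17, 0.17, -0.03] w 0.499 q [0.49, 0.64, 1.67, -0.0, 0.82, 0.06]
```

>>> jog_arm:
  rows:
    - [[0,-0.05,0,0,0,0,255],[0,-0.13,0,0,0,0,255],[0,-0.22,0,0,0,0,255],[0,-0.31,0,0,0,0,255],[0,-0.35,0,0,0,0,255]]

```text
time_s: 30.07
tool_pos: [0.452, 0.3253, 0.1901]
tool_rot: [[0.417, 0.007, 0.909], [-0.909, 0.004, 0.417], [-0.0, -1.0, 0.008]]
ft_force: [1.2, -0.2, -2.4]
gripper_width: 0.495
```

```bash
python3 -c "
from ov import *
st();plan([.6198,.132,.18],-22)
p,_=snap('wrist','w17',(130,80,380,268),3.2)
s=env.get_state();t=np.array(s['tool_pos']);z=t[2]-.0465
c=t[:2]
draw('w17',(130,80,380,268),3.2,[(box(p,c,24.6,.022,.045+z),(0,255,255)),(box(p,c,24.6,.0105,.045+z),(0,255,0)),(circle(p,c,.053,.006+z),(255,0,0))],'w17b')"
```

```text
t 30.07 pos [0.452, 0.3253, 0.1901] yaw 24.65 tilt 0.46 F [1.2, -0.2, -2.4] M [0.08, -0.06, 0.0] w 0.495 q [0.49, 0.45, 1.54, -0.0, 1.14, 0.06]
shift [0.6143, 0.0265, 0.1794] turn [-0.0036, 0.3888, -0.0017] dist 0.2562 ang 46.66 rows>= 7
```

View pics/w17b.png

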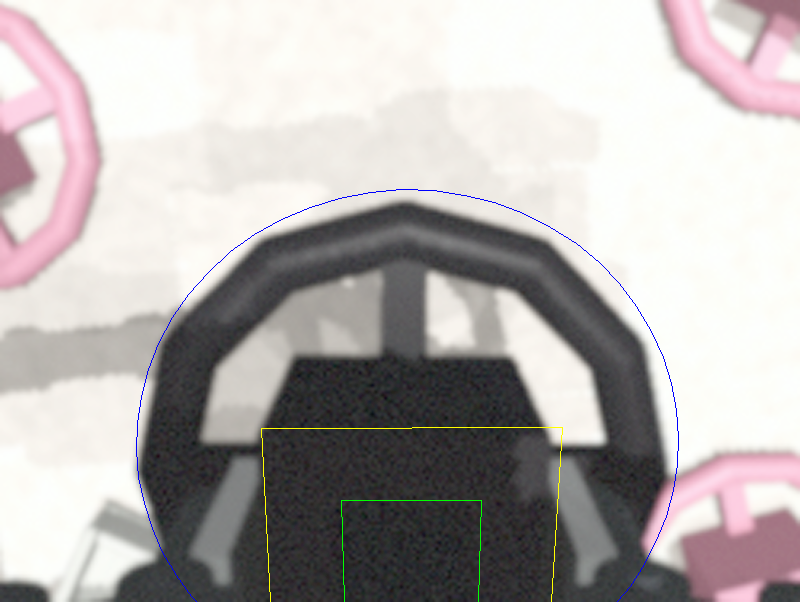

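```bash
python3 -c "
from ov import *
i=cv2.imread('pics/w17_raw.png')[180:268,190:330]
j=cv2.resize(cv2.GaussianBlur(i,(0,0),0.8),None,fx=5.5,fy=5.5,interpolation=cv2.INTER_CUBIC).astype(float);j=np.clip((j-5)*6,0,255).astype(np.uint8);cv2.imwrite('pics/w17c.png',j)
p=ld('w17');t=[.452,.3253];z=.1901-.0465
print((box(p,t,24.6,.0105,.045+z)-[190,180])*5.5,(box(p,t,24.6,.022,.045+z)-[190,180])*5.5)"
```

```text
[[248.50948313 509.45415683]
 [476.69754871 508.61161417]
 [482.13486104 299.35381006]
 [243.68602196 299.96587233]] [[129.03589627 616.33009776]
 [595.39947632 614.34697418]
 [618.44336329 176.10519504]
 [107.17757753 177.0747486 ]]
```

View pics/w17c.png

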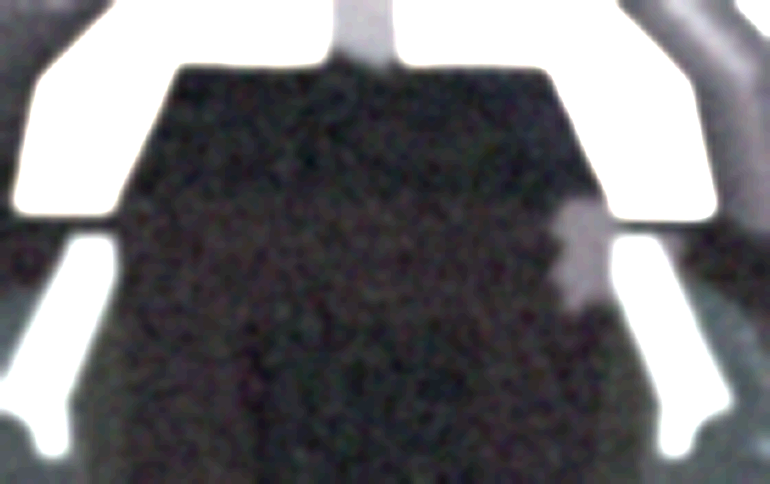

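>>> jog_arm:
  rows:
    - [[0.12,0.01,0.035,0,0.05,0,255],[0.22,0.01,0.064,0,0.11,0,255],[0.32,0.01,0.093,0,0.17,0,255],[0.42,0.01,0.12,0,0.23,0,255],[0.5,0.02,0.145,-0.002,0.28,0,255]]

```text
time_s: 30.53
tool_pos: [0.5872, 0.1655, 0.1767]
tool_rot: [[-0.161, -0.004, 0.987], [-0.987, -0.0, -0.161], [0.001, -1.0, -0.003]]
ft_force: [1.7, 0.4, -2.7]
gripper_width: 0.503
```

```bash
python3 -c "
from h import *
st();plan([.6201,.1327,.18],-22)"
```

```text
t 30.53 pos [0.5872, 0.1655, 0.1767] yaw -9.29 tilt 0.2 F [1.7, 0.4, -2.7] M [0.06, -0.08, 0.04] w 0.503 q [0.15, 0.56, 1.38, 0.0, 1.2, 0.31]
shift [0.0676, -0.0086, 0.0943] turn [0.0016, 0.1059, 0.0006] dist 0.0465 ang 12.71 rows>= 2
```

>>> jog_arm:
  rows:
    - [[0.04,0,0.05,0,0.05,0,255],[0.067,-0.005,0.093,0,0.1,0,255],[0.067,-0.005,0.093,0,0.106,0,255],[0.067,-0.005,0.093,0,0.106,0,255],[0.067,-0.005,0.093,0,0.106,0,255]]

```text
time_s: 30.95
tool_pos: [0.6182, 0.1353, 0.1779]
tool_rot: [[-0.368, -0.006, 0.93], [-0.93, -0.0, -0.368], [0.002, -1.0, -0.005]]
ft_force: [-0.8, 0.4, -3.2]
gripper_width: 0.498
```

>>> jog_arm:
  rows:
    - [[0,0,0,0,0,0,255],[0,0,0,0,0,0,255]]

```text
time_s: 31.12
tool_pos: [0.6184, 0.1359, 0.1788]
tool_rot: [[-0.367, -0.004, 0.93], [-0.93, -0.0, -0.367], [0.002, -1.0, -0.003]]
ft_force: [0.1, 0.0, -2.6]
gripper_width: 0.501
```

```bash
python3 -c "
from ov import *
st();plan([.6201,.1327,.15],-22)
p,_=snap('wrist','w18',(130,20,380,208),3.2)
print(np.round(((w2pix(p,[(.6198,.132,.098)]))-[130,20])*3.2))"
```

```text
t 31.12 pos [0.6184, 0.1359, 0.1788] yaw -21.54 tilt 0.22 F [0.1, 0.0, -2.6] M [-0.0, 0.02, -0.02] w 0.501 q [0.1, 0.6, 1.31, 0.0, 1.24, 0.47]
shift [0.0058, 0.072, 0.0071] turn [0.0017, 0.0039, 0.0008] dist 0.0291 ang 0.51 rows>= 1
[[414. 599.]]
```

View pics/w18.png

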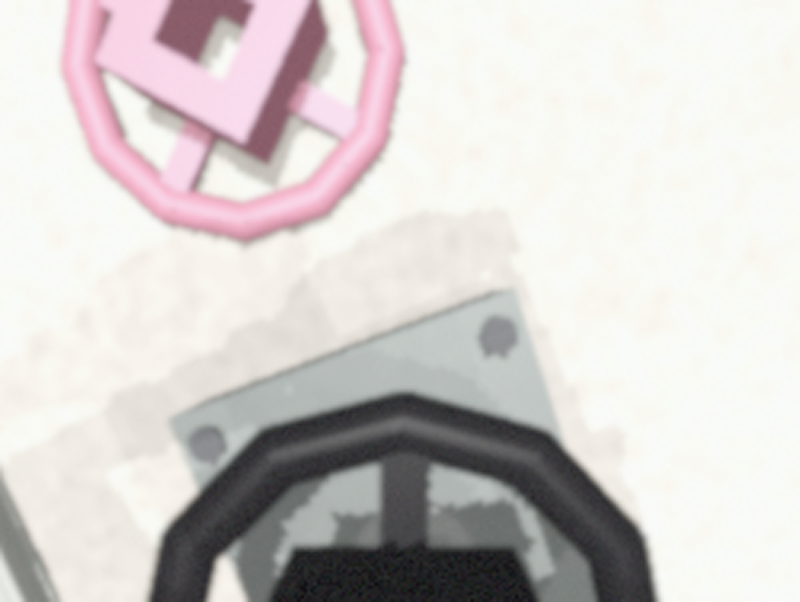

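>>> jog_arm:
  rows:
    - [[0.0058,0.03,0.007,0.0015,0.003,0,255],[0.0058,0.06,0.007,0.0015,0.003,0,255],[0.0058,0.065,0.007,0.0015,0.003,0,255],[0.0058,0.065,0.007,0.0015,0.003,0,255],[0.0058,0.065,0.007,0.0015,0.003,0,255]]

```text
time_s: 31.58
tool_pos: [0.6209, 0.1321, 0.1534]
tool_rot: [[-0.374, 0.0, 0.927], [-0.927, -0.001, -0.374], [0.001, -1.0, 0.001]]
ft_force: [-0.1, 0.4, -2.1]
gripper_width: 0.501
```

>>> jog_arm:
  rows:
    - [[0,0,0,0,0,0,255],[0,0,0,0,0,0,255]]

```text
time_s: 31.75
tool_pos: [0.6212, 0.1318, 0.1538]
tool_rot: [[-0.375, 0.001, 0.927], [-0.927, -0.001, -0.375], [0.001, -1.0, 0.001]]
ft_force: [-0.1, -0.2, -2.6]
gripper_width: 0.498
```

```bash
python3 -c "
from h import *
st();plan([.6201,.1327,.15],-22)"
```

```text
t 31.75 pos [0.6212, 0.1318, 0.1538] yaw -22.01 tilt 0.1 F [-0.1, -0.2, -2.6] M [0.02, 0.02, -0.01] w 0.498 q [0.09, 0.63, 1.33, -0.0, 1.18, 0.47]
shift [-0.0009, 0.0094, -0.0035] turn [-0.0007, -0.0001, 0.0004] dist 0.004 ang 0.1 rows>= 1
```

Corrections ≤1.5 mm; apply and descend in small steps, watching force.

>>> jog_arm:
  rows:
    - [[-0.001,0,-0.003,0,0,0,255],[-0.001,0.01,-0.003,0,0,0,255],[-0.001,0.02,-0.003,0,0,0,255],[-0.001,0.025,-0.003,0,0,0,255],[-0.001,0.025,-0.003,0,0,0,255]]

```text
time_s: 32.17
tool_pos: [0.6195, 0.1324, 0.1419]
tool_rot: [[-0.375, -0.002, 0.927], [-0.927, -0.002, -0.375], [0.002, -1.0, -0.001]]
ft_force: [0.2, 0.1, -3.2]
gripper_width: 0.503
```

```bash
python3 -c "
from h import *
st();plan([.6201,.1327,.1145],-22)"
```

```text
t 32.17 pos [0.6195, 0.1324, 0.1419] yaw -22.03 tilt 0.15 F [0.2, 0.1, -3.2] M [-0.0, -0.05, 0.02] w 0.503 q [0.09, 0.64, 1.35, -0.0, 1.16, 0.48]
shift [-0.0014, 0.0686, 0.0013] turn [0.0006, -0.0003, 0.0011] dist 0.0275 ang 0.15 rows>= 1
```

>>> jog_arm:
  rows:
    - [[-0.001,0.005,0.001,0,0,0,255],[-0.001,0.01,0.001,0,0,0,255],[-0.001,0.015,0.001,0,0,0,255],[-0.001,0.015,0.001,0,0,0,255]]

```text
time_s: 32.5
tool_pos: [0.6202, 0.1326, 0.1364]
tool_rot: [[-0.375, -0.001, 0.927], [-0.927, -0.001, -0.375], [0.002, -1.0, -0.0]]
ft_force: [-0.5, 0.1, -3.3]
gripper_width: 0.499
```

```bash
python3 -c "
from h import *
st()"
```

```text
t 32.5 pos [0.6202, 0.1326, 0.1364] yaw -22.03 tilt 0.1 F [-0.5, 0.1, -3.3] M [-0.04, 0.03, -0.01] w 0.499 q [0.09, 0.64, 1.35, -0.0, 1.14, 0.48]
```

Underside at ~0.090, past the shaft's shoulder edge, no force. Continue.

>>> jog_arm:
  rows:
    - [[0,0.01,0,0,0,0,255],[0,0.02,0,0,0,0,255],[0,0.03,0,0,0,0,255],[0,0.04,0,0,0,0,255],[0,0.04,0,0,0,0,255]]

```text
time_s: 32.92
tool_pos: [0.6199, 0.1326, 0.1197]
tool_rot: [[-0.375, -0.002, 0.927], [-0.927, -0.002, -0.375], [0.002, -1.0, -0.001]]
ft_force: [-0.1, 1.0, -3.1]
gripper_width: 0.5
```

```bash
python3 -c "
from h import *
st()"
```

```text
t 32.92 pos [0.6199, 0.1326, 0.1197] yaw -22.03 tilt 0.16 F [-0.1, 1.0, -3.1] M [-0.04, 0.05, -0.01] w 0.5 q [0.09, 0.66, 1.37, -0.0, 1.11, 0.48]
```

>>> jog_arm:
  rows:
    - [[0,0.005,0,0,0,0,255],[0,0.01,0,0,0,0,255],[0,0.013,0,0,0,0,255],[0,0.014,0,0,0,0,255]]

```text
time_s: 33.25
tool_pos: [0.6204, 0.1326, 0.1151]
tool_rot: [[-0.375, -0.001, 0.927], [-0.927, -0.001, -0.375], [0.002, -1.0, 0.0]]
ft_force: [-0.2, 0.1, -2.8]
gripper_width: 0.501
```

```bash
python3 -c "
from h import *
st()"
```

```text
t 33.25 pos [0.6204, 0.1326, 0.1151] yaw -22.03 tilt 0.09 F [-0.2, 0.1, -2.8] M [0.01, -0.02, -0.01] w 0.501 q [0.09, 0.67, 1.38, -0.0, 1.1, 0.48]
```

>>> jog_arm:
  rows:
    - [[0,0.002,0,0,0,0,255],[0,0.004,0,0,0,0,255],[0,0.004,0,0,0,0,255]]

```text
time_s: 33.5
tool_pos: [0.6205, 0.1327, 0.1146]
tool_rot: [[-0.375, 0.0, 0.927], [-0.927, -0.001, -0.375], [0.001, -1.0, 0.001]]
ft_force: [-2.4, -0.3, 3.0]
gripper_width: 0.502
```

```bash
python3 -c "
from h import *
st()"
```

```text
t 33.5 pos [0.6205, 0.1327, 0.1146] yaw -22.03 tilt 0.08 F [-2.4, -0.3, 3.0] M [-0.07, 0.48, -0.02] w 0.502 q [0.09, 0.67, 1.38, -0.0, 1.1, 0.48]
```

On the shoulder at the predicted height (0.1145). Release and retreat.

>>> jog_arm:
  rows:
    - [[0,0,0,0,0,0,200],[0,0,0,0,0,0,100],[0,0,0,0,0,0,0],[0,0,0,0,0,0,0],[0,0,0,0,0,0,0]]

```text
time_s: 33.92
tool_pos: [0.6206, 0.1327, 0.1136]
tool_rot: [[-0.375, -0.0, 0.927], [-0.927, -0.001, -0.375], [0.001, -1.0, 0.0]]
ft_force: [-0.5, -1.3, -0.0]
gripper_width: 0.99
```

>>> jog_arm:
  rows:
    - [[0,-0.04,0,0,0,0,0],[0,-0.1,0,0,0,0,0],[0,-0.18,0,0,0,0,0],[0,-0.27,0,0,0,0,0],[0,-0.35,0,0,0,0,0]]

```text
time_s: 34.33
tool_pos: [0.6205, 0.1328, 0.2556]
tool_rot: [[-0.375, 0.0, 0.927], [-0.927, -0.001, -0.375], [0.001, -1.0, 0.001]]
ft_force: [1.7, 0.0, 0.1]
gripper_width: 0.999
```

>>> jog_arm:
  rows:
    - [[0,0,-0.1,0,0,0,0],[0,0,-0.1,0,0,0,0],[0,0,-0.1,0,0,0,0]]

```text
time_s: 34.58
tool_pos: [0.5822, 0.1485, 0.2542]
tool_rot: [[-0.374, -0.0, 0.927], [-0.927, -0.001, -0.374], [0.001, -1.0, 0.0]]
ft_force: [0.2, -0.9, -0.8]
gripper_width: 0.998
```

```bash
python3 -c "
from ov import *
st();p,_=snap('wrist','w19',None,1.56);snap('scene','s4',(60,120,420,300),2.2)
c=[.6198,.132]
draw('w19',(180,80,380,230),4,[(box(p,c,-22,.022,.113),(0,255,255)),(box(p,c,-22,.0105,.113),(0,255,0)),(circle(p,c,.053,.074),(255,0,0))],'w19b')"
```

```text
t 34.58 pos [0.5822, 0.1485, 0.2542] yaw -21.96 tilt 0.08 F [0.2, -0.9, -0.8] M [-0.04, -0.03, 0.02] w 0.998 q [0.12, 0.48, 1.3, -0.0, 1.36, 0.51]
```

View pics/w19b.png

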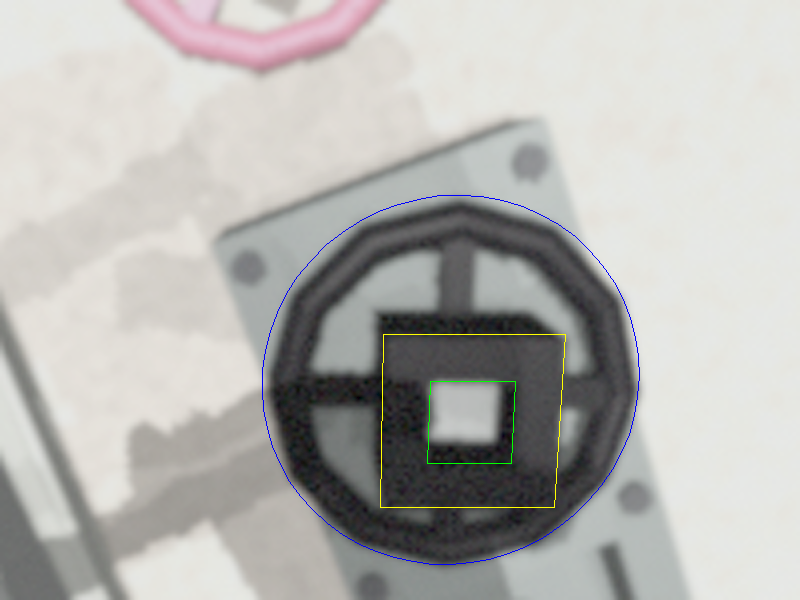

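View pics/s4.png

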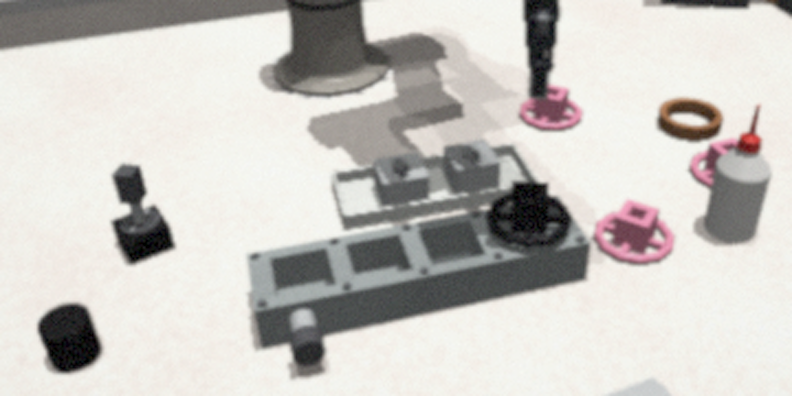

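```bash
python3 -c "
from h import *
st();print(env.close_job())"
```

```text
t 34.68 pos [0.5838, 0.1478, 0.2537] yaw -22.02 tilt 0.09 F [-0.3, -0.6, 1.1] M [-0.03, -0.02, 0.04] w 0.999 q [0.12, 0.49, 1.3, -0.0, 1.36, 0.51]
the job is handed in; nothing more can be done
None
```

The job is done and handed in at about 34.7 s; the hand-in gives no verdict. There were two plugs, in the wells at bed y = +40 and -50 mm. I unscrewed both into the tray, put the puller back in its holder, and fitted the black wheel on the shaft at yaw -22°.

Last checks:
- **Plugs:** both stand upright in the tray, at about (0.437, 0.122) and (0.436, 0.018), roughly on its centre line.
- **Puller:** it stands in its holder, which measured at (0.4265, -0.3335); I released it within about 1 mm of that.
- **Wheel:** it lies on the shoulder. Contact came at TCP z = 0.1146, against 0.1145 expected, and the shaft top shows through the bore.
- **Bystanders:** bottle, ink pot and tape look unmoved in the pictures. I did not measure them again.
- **Robot:** the gripper is open and clear of everything.

Two things disagreed slightly: the wheel looked about 5 % smaller in the pictures than the stated sizes, and the gripper read 42.4 mm on its 44 mm hub. The TCP also wandered 2–4 mm after quick moves, so I corrected it before each fit.

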